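# Tip the loose stationery off the tray into the shuttered desk tidy

### The arm

A 7-joint arm with a two-finger parallel gripper is mounted at the origin on the work surface. World frame = base frame: x ahead of the robot, y to its left, z up, the work surface at z = 0. Lengths are in m, angles in rad, forces in N, time in s.
With the tool pointing down it reaches from about 0.425 to 0.825 m from the base axis. Payload 3.6 kg.
Tool frame: the origin (TCP) lies on the mounting face of the last link; the fingertips stand 186 mm ahead of it and the grasp point (between the pads) lies 167 mm ahead of it (arm.grip_depth is the distance from the TCP to the grasp point, in m); z points along the fingers, y is the direction in which the jaws open and shut (so a half turn about z gives the same grasp; the last joint's range is limited). The gripper opens to 93 mm and grips with 3 to 60 N. Pads are 15 mm wide; open, the fingers measure 128 mm over their backs; the gripper's body (75 mm by 188 mm) begins 65 mm behind the grasp point.
Start: joints at [-1.161, 0.615, -0.013, 1.423, 0.008, 1.103, -0.04], TCP at [0.275, 0.589, 0.405] pointing down, gripper open.
Joint ranges: [-3.12, 3.12], [-0.3, 2.06], [-1.34, 1.32], [0.26, 2.42], [-1.36, 4.5], [0.01, 1.98], [-2.84, 2.84]. Speed limits (rad/s): [2.79, 2.79, 3.14, 3.14, 3.14, 3.14, 3.14].

### API

Orientations are given as a unit quaternion [w, x, y, z].
In Python, from bench import readout, cams, job, arm gives the robot as it stands.
- The arm moves only by the tool step_arm, never from a script. Its argument "plan" is a list of rows, each an object of numbers: "x", "y", "z": the shift along the tool's x, y, z in cm; "rx", "ry", "rz": the turn, a rotation vector about the tool's x, y, z in rad. A call has exactly 5 rows; each row shifts and turns the commanded pose from where the row before left it, along the tool's axes as they then stand; what a row does not reach is not made up. A row lasts 1/12 s, in which the tool goes at most 41.7 mm and 7.16 degrees, less where a joint would pass 70% of its speed; a pose out of reach is approached as far as the arm can. A call with a gripper value outside its range is refused whole. "gripper" is the finger opening in cm, from 0 to 9.3, set as the call begins (left out, the last holds). The fingers move at their own pace and stop on an object; "squeeze" is the grip in N (left out, the last holds). Time passes only in rows, so rows that do not move let the fingers close, or fill a call up. It gives the time, the measured TCP pose, the force and the opening at its end, in the units of the state.
- readout.state(): the state, without advancing time (a new reading comes with each control period).
- cams.capture(name): name is "scene" or "top" or "wrist"; returns a dict with "pixels" (420x560x3 uint8, red, green, blue), "range_z" (420x560 float32, m along the optical axis (not along the pixel's ray), 0 where there is no reading), "fx", "fy", "cx", "cy" (pixels), "origin" and "attitude" of the camera in the world. Camera axes: x right, y down, z forward; pixel columns grow to the right and rows downward; lengths in m; the calibration is good to about 2 mm. A picture is of the moment at which its call begins.
- job.hand_in(): hands the job in, once; it reports no verdict.
The state is a dict: "time_s": time; "joints": joint angles; "joint_velocities": joint speeds; "effort": joint torques, N m; "tcp_pos": TCP position; "eef_rot": TCP orientation; "force": force on the tool from outside, world axes, zero at the start; "torque": the same for the moment, N m; "finger_gap": finger opening in m.
Only numpy, scipy, OpenCV 4.12 (cv2) and the standard library are available. Lean on these libraries where they do the work, as an engineer would, in place of code of your own. Each camera call takes 0.05 s, during which the arm holds its last target.

### The job

Carry the loaded blue tray to the white desk tidy, push the red rail of its green shutter all the way down with the underside of the tray and hold it down, and tip the tray over the rail so that the eraser, the sharpener and the correction tape all slide through the opening into the box, with none falling on the desk. Then let the rail go so that the shutter springs closed, and put the empty tray back flat on the middle of the cork mat. Do not push or knock over the pencil cup, the dish, the glue stick or the mug.

Things in the scene. Friction and masses are not known exactly. Their poses are not given: they have to be found in the camera images.
- tray: Blue slick tray, 0.16 kg, 160 mm long (x), 118 mm wide (y); floor 4 mm thick, walls 24 mm high, 4 mm thick at both sides and rear (-x); the front end (+x) is open: the spout. One grey handle at the rear. Origin: centre of the underside; x to the spout, z up; 4 mm above the desk on the mat. Pieces start to slide on it at a slope of 15 to 26 degrees (varies).
- tray_handle (a point): Grip point on the tray's handle, a straight bar 24 mm wide (tray y), 22 mm thick, about 55 mm long outside the tray, leaning back 0.7 rad (40 degrees) from the tray's up, free end behind and above. The point is on its axis, 116 mm behind and 47 mm above the tray's origin, 34 mm from the free end. Pinch its flat sides across tray y, at any lean from upright to the bar's own.
- tray_spout (a point): Middle of the tray's front lip, on the top face of the floor: 80 mm ahead of and 4 mm above the tray's origin.
- mat: Cork mat fixed on the desk, 260 mm (x) by 180 mm (y), 4 mm thick, where the tray starts and must return. Origin: centre of its underside.
- eraser: Pink eraser, 62 x 26 x 16 mm, long along its x, lying on the tray. Origin: centre of its underside.
- sharpener: Chrome pencil sharpener block, 60 x 28 x 20 mm, long along its x, lying on the tray. Origin: centre of its underside.
- tape: Yellow correction-tape case, 64 x 28 x 18 mm, long along its x, lying on the tray. Origin: centre of its underside.
- pencil_cup: Loose matte black pencil cup, 80 mm across and 100 mm high with pencils up to about 160 mm; bystander. Origin: centre of its underside.
- dish: Loose small white ceramic dish, 90 mm across, 28 mm high; bystander. Origin: centre of its underside.
- glue: Loose standing glue stick, 33 mm across, 100 mm high; bystander. Origin: centre of its underside.
- mug: Loose blue mug, 80 mm across, 90 mm high; bystander. Origin: centre of its underside.
- bin: White desk tidy, a box fixed to the desk, 200 mm deep (x), 190 wide (y), 152 high, walls 5 mm, origin: centre of its underside; x from its front to its back, z up. A clear fixed roof starts 22 mm behind the front end. The front has a fixed wall 90 mm high (outer face at x = -85 mm); above it is the opening, 180 mm wide, up to the roof, closed by the green shutter.
- rail_mid (a point): Middle of the red push rail, on its axis: round, 12 mm diameter, 150 mm long along the bin's y, at the bin's x = -108 mm, 16 mm in front of and 18 mm above the top edge of the green shutter plate, 31 mm in front of the roof's edge. Axis 168 mm above the desk with the shutter up, 113 mm fully down.
- shutter (a joint): How far the shutter is pushed down, in m: 0 closed (up), 0.055 fully down on a hard stop. It takes about 1.5 N at the top, 3 N at the bottom, and springs up when let go. Fully down, the tray bearing on the rail fits under the roof with 10 mm to spare, and clears plate and wall when tipped by up to 0.75 rad (43 degrees).
There are look-alikes about, which are no part of the job. Several things have the shape of the sharpener; the one meant has the colours described above.

How it is judged:
On the way, in this order (a step that is already met when the one before it is completed fails the run):
1. the tray is lifted with the three pieces still on it (height (world z) of tray above 0.08 m and distance between each of eraser, sharpener, tape and tray below 0.1 m), for 0.1 s.
2. the tray holds the shutter down by its rail, with the pieces still on the tray (value of joint shutter above 0.045 m and contact force between tray and shutter above 0.3 N and distance between each of eraser, sharpener, tape and tray below 0.12 m), for 0.1 s.
3. all three pieces are in the tidy (x of eraser in the frame of bin between -0.082 and 0.097 m and y of eraser in the frame of bin between -0.093 and 0.093 m and z of eraser in the frame of bin between 0 and 0.092 m and x of sharpener in the frame of bin between -0.082 and 0.097 m and y of sharpener in the frame of bin between -0.093 and 0.093 m and z of sharpener in the frame of bin between 0 and 0.092 m and x of tape in the frame of bin between -0.082 and 0.097 m and y of tape in the frame of bin between -0.093 and 0.093 m and z of tape in the frame of bin between 0 and 0.092 m), for 0.1 s.
At the end, for the whole second after the job is handed in: The eraser, sharpener and correction tape lie inside the box (within its walls, below 92 mm), the shutter is closed (within 8 mm of the top), the tray stands flat (within 0.1 rad) on the cork mat with its centre within 60 mm of the mat's centre, and tray and pieces are at rest (all of step 3 and value of joint shutter below 0.008 m and angle between tray's own z axis and vertical below 0.1 rad and horizontal distance between tray and mat below 0.06 m and height (world z) of tray below 0.012 m and linear speed of each of eraser, sharpener, tape, tray below 0.03 m/s); the robot touches nothing.
It fails at once if a piece falls off beside the box and the tray ((height (world z) of eraser below 0.05 m and distance between eraser and tray above 0.13 m and horizontal distance between eraser and bin above 0.145 m) or (height (world z) of sharpener below 0.05 m and distance between sharpener and tray above 0.13 m and horizontal distance between sharpener and bin above 0.145 m) or (height (world z) of tape below 0.05 m and distance between tape and tray above 0.13 m and horizontal distance between tape and bin above 0.145 m)).
It fails at once if the pencil cup, dish, glue stick or mug is pushed more than 30 mm or knocked over (distance of any of pencil_cup, dish, mug, glue from where it was at the start of the episode above 0.03 m or angle between any of pencil_cup, dish, mug, glue's own z axis and vertical above 0.5 rad).
It also fails if it takes over 61 s, if anything falls off the work surface, if the arm or the gripper's body presses on something with over 40 N, if the wrist force passes 120 N, or if a joint passes its speed limit or range.

## Working session

There is one attempt and no reset: what is moved stays moved. The work goes in short steps, Python scripts to look and compute and a tool call to move; the robot and the scene stay as the last step left them, time stands still between calls to the robot, and variables do not carry over. Pictures are saved under pics/ and viewed, and the job is handed in when it is done.

Besides the shell and the picture viewer there is one more tool, called after "Request:" by a JSON object that holds its "method" and its "body", one argument or row to a line. step_arm: Moves the arm, as the interface text tells. Its arguments: {"type":"object","properties":{"plan":{"type":"array","items":{"type":"object","properties":{"x":{"type":"number"},"y":{"type":"number"},"z":{"type":"number"},"rx":{"type":"number"},"ry":{"type":"number"},"rz":{"type":"number"}}}},"gripper":{"type":"number"},"squeeze":{"type":"number"}},"required":["plan"]}

```bash
ls; mkdir -p pics; cat > h.py <<'E'
import numpy as np, cv2
from bench import readout, cams, job, arm
from scipy.spatial.transform import Rotation as R
def rot(q): return R.from_quat([q[1],q[2],q[3],q[0]])
def cap(n,f):
    c=cams.capture(n); cv2.imwrite('pics/'+f,cv2.cvtColor(c['pixels'],cv2.COLOR_RGB2BGR)); np.savez('/tmp/'+f+'.npz',**c); return c
def cloud(c):
    h,w=c['range_z'].shape; u,v=np.meshgrid(np.arange(w),np.arange(h)); z=c['range_z']
    p=np.stack([(u-c['cx'])/c['fx']*z,(v-c['cy'])/c['fy']*z,z],-1)
    a=np.array(c['attitude']); M=rot(a).as_matrix() if a.size==4 else a
    P=p@M.T+np.array(c['origin']); P[z==0]=np.nan; return P
E
python3 - <<'E'
from h import *
print(readout.state(), arm.grip_depth)
for n in ['scene','top','wrist']:
    c=cap(n,n+'0.png'); print(n,c['origin'],c['attitude'],c['fx'])
E
```

```text
pics
{'time_s': 0.0, 'joints': array([-1.16050252,  0.61592719, -0.01261705,  1.42489007,  0.00813882,
        1.10337974, -0.04041797]), 'joint_velocities': array([-4.64275066e-04, -3.55950484e-04, -7.30613768e-04, -5.45172376e-04,
        7.56833682e-04, -1.24040852e-03, -7.11568709e-05]), 'effort': array([ 1.22044971e-04, -4.58934510e+01,  2.09171190e-01, -1.65743136e+01,
       -6.10403577e-02,  2.05934071e-02,  2.50036537e-04]), 'tcp_pos': array([0.27483156, 0.5886963 , 0.40357832]), 'eef_rot': array([-2.41987385e-04,  2.16632207e-01,  9.76252455e-01, -1.25361944e-03]), 'force': array([-0.30518246, -0.03454986,  0.23132711]), 'torque': array([-0.00492726, -0.01842475,  0.01226235]), 'finger_gap': 0.09323059371366102} 0.1673
scene [ 1.16043448 -0.23009583  0.85276754] [-0.2960737   0.76167037  0.53598156 -0.211949  ] 388.08045591851004
top [ 0.37126902 -0.00763193  1.08749554] [-0.05863441  0.70758917 -0.70192003  0.05646098] 446.1353351022565
wrist [0.21067951 0.61709943 0.38277345] [0.10997671 0.83613392 0.53295718 0.06886102] 296.7194588439514
```

View pics/scene0.png

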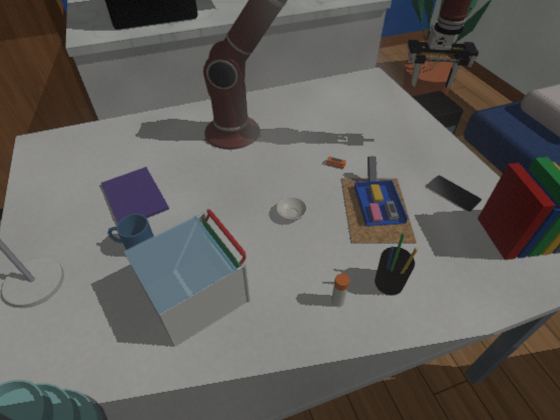

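View pics/top0.png

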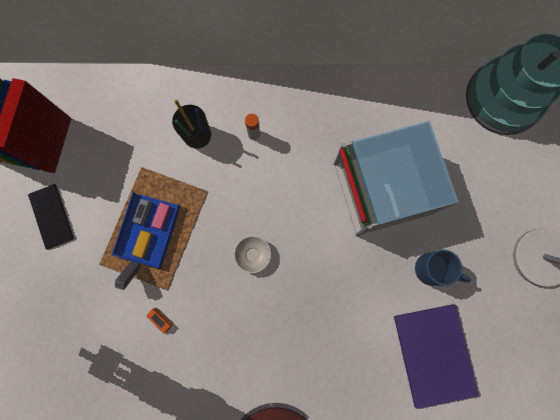

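The top view shows the tray on its mat around px (148,228), with the handle at (127,275). The bin is around (400,178), with its red rail at (355,186). The dish is at (253,255), the glue at (252,122), the cup at (190,125) and the mug at (440,267).

```bash
cat > m.py <<'E'
from h import *
import sys
def meas(f):
    c=dict(np.load('/tmp/%s.npz'%f)); P=cloud(c); hsv=cv2.cvtColor(c['pixels'],cv2.COLOR_RGB2HSV); return c,P,hsv
def comp(m,P,name,k=3):
    n,l,s,ce=cv2.connectedComponentsWithStats(m.astype(np.uint8))
    for i in sorted(range(1,n),key=lambda i:-s[i,4])[:k]:
        q=P[l==i]; q=q[~np.isnan(q[:,0])]
        if len(q)<5: continue
        r=cv2.minAreaRect(q[:,:2].astype(np.float32))
        print(name,s[i,4],ce[i].round(),'med',np.median(q,0).round(3),'z',np.percentile(q[:,2],[2,98]).round(3),'rect',np.round(r[0],4),np.round(r[1],3),round(r[2],1))
E
python3 - <<'E'
from m import *
for f in ['top0.png','scene0.png']:
    c,P,hsv=meas(f); H,S,V=[hsv[...,i].astype(int) for i in range(3)]; Z=P[...,2]
    print(f)
    comp((H>110)&(H<125)&(S>150),P,'blue')
    comp((H>8)&(H<22)&(S>80)&(S<200)&(Z<.01),P,'cork')
    comp(((H<6)|(H>174))&(S>170)&(Z>.1),P,'red')
    comp((H>20)&(H<32)&(S>120)&(Z>.0),P,'yellow')
    comp((H>160)&(H<178)&(S>60)&(Z>.0)&(Z<.1),P,'pink')
    comp((H>40)&(H<90)&(S>50)&(Z>.08)&(Z<.2),P,'green')
    comp((Z>.145)&(Z<.16)&(H>85)&(H<120),P,'roof')
    comp((Z>.012),P,'tall',14)
E
```

```text
top0.png
blue 1837 [145. 234.] med [0.495 0.316 0.008] z [0.003 0.029] rect [0.5072 0.3176] [0.118 0.159] 74.7
blue 79 [ 4. 91.] med [0.784 0.587 0.189] z [0.186 0.192] rect [0.7799 0.5894] [0.015 0.052] 80.3
blue 6 [  0. 106.] med [0.747 0.592 0.189] z [0.186 0.19 ] rect [0.7478 0.5916] [0.004 0.01 ] 89.3
cork 3902 [161. 224.] med [0.536 0.271 0.003] z [-0.001  0.008] rect [0.5159 0.305 ] [0.181 0.26 ] 70.1
cork 8 [162. 315.] med [0.305 0.272 0.006] z [0.001 0.01 ] rect [0.3029 0.2706] [0.016 0.004] 49.2
cork 5 [170. 322.] med [0.289 0.252 0.008] z [0.006 0.01 ] rect [0.2898 0.2533] [0.011 0.002] 31.9
red 2827 [ 22. 120.] med [0.722 0.551 0.182] z [0.104 0.212] rect [0.7268 0.5665] [0.048 0.15 ] 78.3
red 357 [353. 185.] med [ 0.586 -0.158  0.173] z [0.168 0.176] rect [ 0.5864 -0.1579] [0.161 0.011] 16.0
yellow 8 [139. 240.] med [0.48  0.33  0.025] z [0.023 0.028] rect [0.4812 0.3314] [0.005 0.01 ] 88.6
pink 273 [160. 216.] med [0.54  0.283 0.023] z [0.018 0.027] rect [0.5407 0.2843] [0.028 0.06 ] 72.2
pink 5 [ 55. 163.] med [0.672 0.556 0.015] z [0.008 0.02 ] rect [0.6734 0.5564] [0
[... 4798 characters left out ...]
376. 187.] med [0.45  0.335 0.025] z [0.013 0.077] rect [0.4774 0.3238] [0.119 0.226] 75.4
tall 400 [340. 288.] med [0.767 0.055 0.079] z [0.015 0.101] rect [0.7591 0.0611] [0.032 0.032] 68.2
tall 326 [291. 206.] med [0.433 0.065 0.021] z [0.013 0.028] rect [0.4521 0.0587] [0.089 0.089] 20.8
tall 182 [391. 210.] med [0.558 0.326 0.025] z [0.013 0.03 ] rect [0.5516 0.3272] [0.027 0.063] 74.6
tall 176 [375. 213.] med [0.547 0.28  0.022] z [0.013 0.025] rect [0.5442 0.2821] [0.026 0.062] 72.3
tall 109 [426.   3.] med [-0.721  1.314  0.029] z [0.014 0.061] rect [-0.7639  1.3219] [0.07  0.148] 86.1
tall 98 [336. 161.] med [0.298 0.275 0.018] z [0.013 0.021] rect [0.2979 0.2743] [0.058 0.027] 43.6
```

```bash
python3 -c "
import cv2
a=cv2.imread('pics/top0.png')
cv2.imwrite('pics/tz0.png',cv2.resize(a[160:300,90:220],None,fx=4.2,fy=4.2,interpolation=2))
cv2.imwrite('pics/tb0.png',cv2.resize(a[110:245,320:470],None,fx=4.2,fy=4.2,interpolation=2))"
```

```text
(no output)
```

View pics/tz0.png

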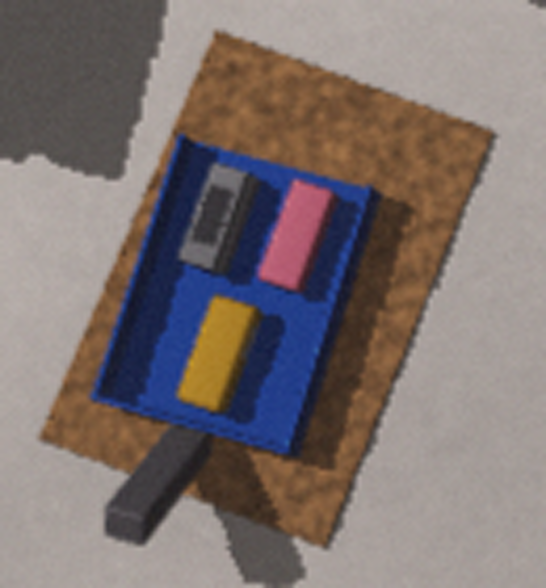

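View pics/tb0.png

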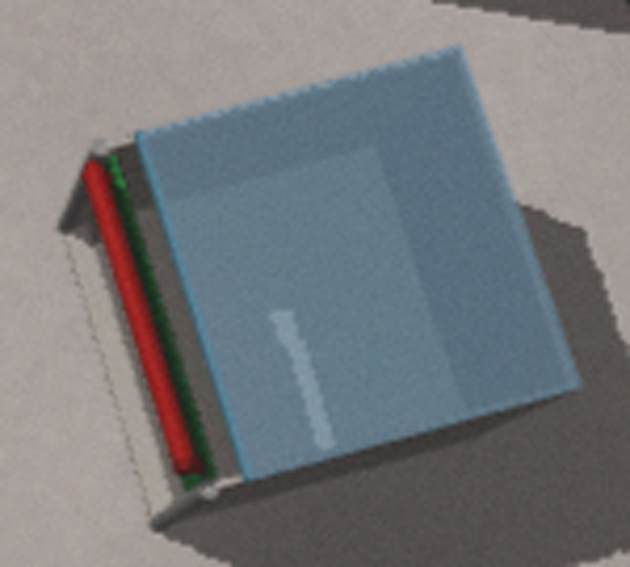

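The close-ups confirm the tray's spout points away from the robot and to the right, and the handle is at the lower left. The rail is on the bin's +y-facing side. Next I'll check the handle.

```bash
cat >> h.py <<'E'
GD=0.1673
def yawR(a): return R.from_euler('z',a)
def tool_for(yaw,tip,L=0.4):
    "tool rotation gripping the tray: tray yaw, nose-down tip, lean L"
    T=yawR(yaw)*R.from_euler('y',tip)
    z=np.array([np.sin(L),0,-np.cos(L)]); y=np.array([0,1.,0]); x=np.cross(y,z)
    return T, T*R.from_matrix(np.stack([x,y,z],1))
def tcp_for(o,yaw,tip,L=0.4,hand=(-.116,0,.047)):
    T,Q=tool_for(yaw,tip,L); g=np.array(o)+T.apply(hand); return g-GD*Q.apply([0,0,1]),Q
def steps(p,Q,n,ramp=1,st=None,show=True):
    "rows from current pose to target, n rows multiple of 5"
    s=st or readout.state(); p0=np.array(s['tcp_pos']); Q0=rot(s['eef_rot'])
    rv=(Q0.inv()*Q).as_rotvec()
    w=np.ones(n); 
    for i in range(ramp):
        f=(i+1)/(ramp+1); w[i]=w[n-1-i]=f
    cum=np.cumsum(w)/w.sum(); cp,cQ=p0.copy(),Q0
    for i,c in enumerate(cum):
        tp=p0+(p-p0)*c; tQ=Q0*R.from_rotvec(rv*c)
        d=np.round(cQ.inv().apply(tp-cp)*100,2); r=np.round((cQ.inv()*tQ).as_rotvec(),3)
        cp=cp+cQ.apply(d/100); cQ=cQ*R.from_rotvec(r)
        if show:
            if i%5==0: print('--')
            print(*d,'|',*r)
    print('tot cm',np.linalg.norm(p-p0).round(4)*100,'rad',np.linalg.norm(rv).round(3),'max/row',(np.linalg.norm(p-p0)*w.max()/w.sum()).round(4))
TO=np.array([.5072,.3176,.004]); TY=np.deg2rad(-15.1)
BX=np.deg2rad(-74.0); RAIL=np.array([.587,-.158])
E
python3 - <<'E'
from m import *
print([a for a in dir(arm) if a[0]!='_'])
for f in ['top0.png','scene0.png']:
    c,P,hsv=meas(f); q=P.reshape(-1,3); q=q[~np.isnan(q).any(1)]
    l=yawR(TY).inv().apply(q-TO); m=(l[:,0]<-.088)&(l[:,0]>-.2)&(abs(l[:,1])<.06)&(l[:,2]>.02)&(l[:,2]<.12)
    l=l[m]; print(f,len(l))
    for a,b in [(.02,.04),(.04,.055),(.055,.08)]:
        k=l[(l[:,2]>a)&(l[:,2]<b)]; print(a,len(k), k.min(0).round(4) if len(k) else '',k.max(0).round(4) if len(k) else '')
p,Q=tcp_for(TO,TY,0)
print('grasp tcp',p,Q.apply([0,1,0]))
# note tool y sign
s=readout.state(); print(rot(s['eef_rot']).as_matrix().round(3)); print(Q.as_matrix().round(3))
pp=p-0.13*Q.apply([0,0,1]); print(pp); steps(pp,Q,15,2)
E
```

```text
['IKError', 'grip_depth']
top0.png 340
0.02 62 [-0.115 -0.013  0.021] [-0.088   0.0116  0.0397]
0.04 82 [-0.132  -0.0135  0.0403] [-0.0956  0.0109  0.055 ]
0.055 193 [-0.1452 -0.0134  0.0551] [-0.1087  0.011   0.0799]
scene0.png 183
0.02 42 [-0.1206 -0.0146  0.0206] [-0.0881  0.0113  0.0389]
0.04 59 [-0.1301 -0.015   0.0405] [-0.0926  0.0086  0.055 ]
0.055 82 [-0.1433 -0.0158  0.0551] [-0.1044  0.0087  0.08  ]
grasp tcp [0.33230493 0.36479031 0.2050935 ] [0.26050451 0.96547263 0.        ]
[[-0.906  0.423 -0.001]
 [ 0.423  0.906 -0.002]
 [-0.    -0.002 -1.   ]]
[[-0.889  0.261  0.376]
 [ 0.24   0.965 -0.101]
 [-0.389  0.    -0.921]]
[0.28342848 0.37797819 0.32483143]
--
-0.25 -0.48 0.2 | -0.001 -0.01 -0.004
-0.49 -0.96 0.41 | -0.002 -0.021 -0.009
-0.71 -1.45 0.63 | -0.003 -0.03 -0.013
-0.66 -1.47 0.65 | -0.002 -0.031 -0.013
-0.63 -1.47 0.66 | -0.003 -0.031 -0.013
--
-0.59 -1.48 0.68 | -0.003 -0.031 -0.014
-0.55 -1.49 0.69 | -0.003 -0.03 -0.013
-0.51 -1.5 0.7 | -0.003 -0.031 -0.013
-0.47 -1.51 0.71 | -0.003 -0.031 -0.013
-0.42 -1.52 0.72 | -0.002 -0.03 -0.013
--
-0.38 -1.53 0.73 | -0.003 -0.031 -0.013
-0.34 -1.53 0.74 | -0.003 -0.031 -0.013
-0.3 -1.53 0.74 | -0.003 -0.03 -0.013
-0.17 -1.03 0.5 | -0.002 -0.021 -0.009
-0.08 -0.52 0.25 | -0.001 -0.01 -0.004
tot cm 22.53 rad 0.436 max/row 0.0173
```

Request:
{"method": "step_arm", "body": {
  "plan": [
    {"x":-0.8,"y":-1.4,"z":0.6,"ry":-0.03,"rz":-0.013},
    {"x":-1.1,"y":-2.2,"z":1.0,"ry":-0.046,"rz":-0.02},
    {"x":-1.0,"y":-2.2,"z":1.0,"ry":-0.046,"rz":-0.02},
    {"x":-0.9,"y":-2.2,"z":1.0,"ry":-0.046,"rz":-0.02},
    {"x":-0.8,"y":-2.2,"z":1.0,"ry":-0.046,"rz":-0.02}
  ],
  "gripper": 9.3,
  "squeeze": 60
}}

```text
invalid input
```

```bash
python3 - <<'E'
from h import *
p,Q=tcp_for(TO,TY,0,hand=(-.116,-.0015,.047))
steps(p-.12*Q.apply([0,0,1]),Q,5)
print(readout.state()['joints'].round(2))
E
```

```text
--
-1.26 -2.35 1.11 | -0.005 -0.05 -0.021
-2.32 -4.76 2.31 | -0.009 -0.1 -0.043
-1.86 -4.88 2.48 | -0.009 -0.099 -0.043
-1.4 -4.96 2.59 | -0.009 -0.1 -0.042
-0.47 -2.52 1.34 | -0.005 -0.05 -0.022
tot cm 23.11 rad 0.436 max/row 0.0578
[-1.16  0.62 -0.01  1.42  0.01  1.1  -0.04]
```

Request:
{"method": "step_arm", "body": {
  "plan": [
    {"x":-0.8,"y":-1.4,"z":0.6,"rx":0,"ry":-0.03,"rz":-0.013},
    {"x":-1.1,"y":-2.2,"z":1.0,"rx":0,"ry":-0.046,"rz":-0.02},
    {"x":-1.0,"y":-2.2,"z":1.0,"rx":0,"ry":-0.046,"rz":-0.02},
    {"x":-0.9,"y":-2.2,"z":1.0,"rx":0,"ry":-0.046,"rz":-0.02},
    {"x":-0.8,"y":-2.2,"z":1.0,"rx":0,"ry":-0.046,"rz":-0.02}
  ]
}}

```text
time_s: 0.57
tcp_pos: [0.281, 0.4741, 0.3621]
eef_rot: [0.105, 0.169, 0.98, -0.024]
force: [-0.3, -0.5, -1.1]
finger_gap: 0.0931
```

```bash
python3 - <<'E'
from h import *
p,Q=tcp_for(TO,TY,0,hand=(-.116,-.0015,.047))
steps(p-.12*Q.apply([0,0,1]),Q,5)
print(readout.state()['joints'].round(2))
E
```

```text
--
-0.35 -1.13 0.68 | -0.004 -0.023 -0.009
-0.63 -2.27 1.38 | -0.009 -0.046 -0.018
-0.54 -2.29 1.37 | -0.009 -0.047 -0.019
-0.43 -2.32 1.39 | -0.008 -0.046 -0.018
-0.16 -1.16 0.68 | -0.005 -0.023 -0.009
tot cm 10.91 rad 0.202 max/row 0.0273
[-1.18  0.51  0.09  1.78  0.23  0.85 -0.03]
```

Request:
{"method": "step_arm", "body": {
  "plan": [
    {"x":-0.5,"y":-2.2,"z":1.3,"rx":-0.008,"ry":-0.046,"rz":-0.018},
    {"x":-0.5,"y":-2.2,"z":1.3,"rx":-0.008,"ry":-0.046,"rz":-0.018},
    {"x":-0.5,"y":-2.2,"z":1.3,"rx":-0.008,"ry":-0.046,"rz":-0.018},
    {"x":-0.3,"y":-1.3,"z":0.8,"rx":-0.005,"ry":-0.025,"rz":-0.008},
    {"x":0,"y":0,"z":0,"rx":0,"ry":0,"rz":0}
  ]
}}

```text
time_s: 0.98
tcp_pos: [0.2843, 0.3873, 0.3215]
eef_rot: [0.185, 0.136, 0.973, -0.03]
force: [-0.2, 0.1, 0.0]
finger_gap: 0.0933
```

```bash
python3 - <<'E'
from h import *
p,Q=tcp_for(TO,TY,0,hand=(-.116,-.0015,.047))
steps(p,Q,10,2)
print(readout.state()['joints'].round(2))
E
```

```text
--
-0.02 -0.04 0.53 | -0.001 -0.001 -0.001
-0.05 -0.07 1.07 | -0.001 -0.002 -0.001
-0.07 -0.12 1.59 | -0.001 -0.003 -0.001
-0.06 -0.12 1.6 | -0.002 -0.003 -0.002
-0.06 -0.12 1.59 | -0.002 -0.003 -0.001
--
-0.05 -0.12 1.6 | -0.001 -0.003 -0.002
-0.05 -0.13 1.59 | -0.002 -0.003 -0.001
-0.05 -0.13 1.59 | -0.002 -0.002 -0.002
-0.02 -0.09 1.07 | -0.001 -0.002 -0.001
-0.01 -0.04 0.53 | -0.0 -0.001 -0.0
tot cm 12.809999999999999 rad 0.029 max/row 0.016
[-1.25  0.48  0.24  2.05  0.48  0.59 -0.15]
```

Request:
{"method": "step_arm", "body": {
  "plan": [
    {"x":-0.2,"y":-0.4,"z":0.8,"rx":-0.005,"ry":-0.008,"rz":-0.004},
    {"x":-0.2,"y":-0.4,"z":1.5,"rx":-0.005,"ry":-0.008,"rz":-0.004},
    {"x":0,"y":-0.2,"z":1.6,"rx":-0.003,"ry":-0.006,"rz":-0.004},
    {"x":0,"y":0,"z":1.6,"rx":0,"ry":0,"rz":0},
    {"x":0,"y":0,"z":1.5,"rx":0,"ry":0,"rz":0}
  ]
}}

```text
time_s: 1.4
tcp_pos: [0.3119, 0.375, 0.2594]
eef_rot: [0.197, 0.128, 0.972, -0.021]
force: [0.1, 1.0, -0.0]
finger_gap: 0.0933
```

```bash
python3 - <<'E'
from h import *
p,Q=tcp_for(TO,TY,0,hand=(-.116,-.0015,.047))
steps(p,Q,5,2)
print(readout.state()['joints'].round(2))
c=cap('wrist','w1.png')
E
```

```text
--
0.0 -0.07 0.65 | 0.001 -0.0 -0.0
0.01 -0.15 1.31 | 0.003 -0.001 -0.0
0.02 -0.22 1.95 | 0.003 -0.0 -0.0
0.01 -0.13 1.31 | 0.002 -0.001 -0.0
0.01 -0.07 0.65 | 0.002 -0.0 -0.0
tot cm 5.8999999999999995 rad 0.011 max/row 0.0197
[-1.24  0.6   0.31  2.11  0.57  0.37 -0.21]
```

View pics/w1.png

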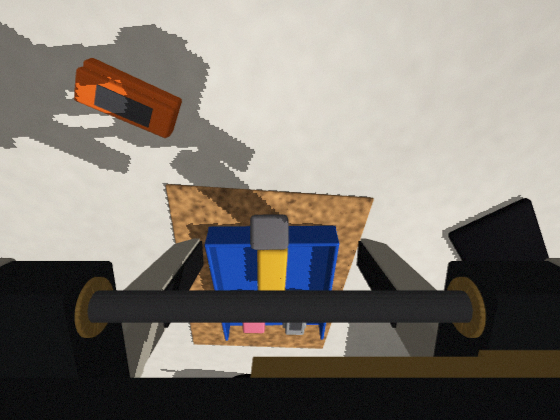

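The wrist view shows the handle end at px (270,232), between the fingers at about 200 and 360. I'll go down the last 6 cm.

Request:
{"method": "step_arm", "body": {
  "plan": [
    {"x":0,"y":-0.1,"z":1.2,"rx":0.002,"ry":0,"rz":0},
    {"x":0,"y":-0.2,"z":1.4,"rx":0.002,"ry":0,"rz":0},
    {"x":0,"y":-0.15,"z":1.2,"rx":0.002,"ry":0,"rz":0},
    {"x":0,"y":-0.1,"z":0.9,"rx":0.002,"ry":0,"rz":0},
    {"x":0,"y":0,"z":0.4,"rx":0,"ry":0,"rz":0}
  ]
}}

```text
time_s: 1.87
tcp_pos: [0.3295, 0.364, 0.212]
eef_rot: [0.196, 0.129, 0.972, -0.026]
force: [-0.2, -0.4, -0.5]
finger_gap: 0.0929
```

```bash
python3 - <<'E'
from h import *
p,Q=tcp_for(TO,TY,0,hand=(-.116,-.0015,.047))
steps(p,Q,5,2)
print(readout.state()['joints'].round(2))
E
```

```text
--
0.0 0.0 0.08 | -0.0 -0.0 0.0
0.01 0.0 0.16 | -0.0 -0.001 0.0
0.02 0.0 0.25 | -0.0 -0.0 0.0
0.01 0.0 0.16 | -0.0 -0.001 0.0
-0.0 0.0 0.08 | -0.0 0.0 0.0
tot cm 0.73 rad 0.002 max/row 0.0024
[-1.22  0.71  0.37  2.13  0.61  0.24 -0.24]
```

Request:
{"method": "step_arm", "body": {
  "plan": [
    {"x":0,"y":0,"z":0.3,"rx":0,"ry":0,"rz":0},
    {"x":0,"y":0,"z":0.2,"rx":0,"ry":0,"rz":0},
    {"x":0,"y":0,"z":0,"rx":0,"ry":0,"rz":0},
    {"x":0,"y":0,"z":0,"rx":0,"ry":0,"rz":0},
    {"x":0,"y":0,"z":0,"rx":0,"ry":0,"rz":0}
  ],
  "gripper": 0.5,
  "squeeze": 60
}}

```text
time_s: 2.28
tcp_pos: [0.331, 0.363, 0.2084]
eef_rot: [0.196, 0.129, 0.972, -0.026]
force: [0.5, 1.0, -0.6]
finger_gap: 0.0643
```

Request:
{"method": "step_arm", "body": {
  "plan": [
    {"x":0,"y":0,"z":0,"rx":0,"ry":0,"rz":0},
    {"x":0,"y":0,"z":0,"rx":0,"ry":0,"rz":0},
    {"x":0,"y":0,"z":0,"rx":0,"ry":0,"rz":0},
    {"x":0,"y":0,"z":0,"rx":0,"ry":0,"rz":0},
    {"x":0,"y":0,"z":0,"rx":0,"ry":0,"rz":0}
  ]
}}

```text
time_s: 2.7
tcp_pos: [0.3311, 0.3628, 0.2081]
eef_rot: [0.196, 0.129, 0.972, -0.026]
force: [0.3, -1.2, -0.5]
finger_gap: 0.0308
```

```bash
python3 - <<'E'
from h import *
s=readout.state(); p0=s['tcp_pos'];Q0=rot(s['eef_rot'])
p,Q=tcp_for(TO,TY,0,hand=(-.116,-.0015,.047))
print(s['finger_gap'],s['force'],s['torque'],Q.inv().apply(p-p0)*100,(Q0.inv()*Q).as_rotvec())
# lift plan: along world up with nose up
p2,Q2=tcp_for(TO+[0,0,.10],TY,-.1,hand=(-.116,-.0015,.047))
steps(p2,Q2,10,3)
E
```

```text
0.030778634054519687 [ 0.32593686 -1.2324385  -0.46561153] [0.16958372 0.40366162 0.0094163 ] [0.05286015 0.06983522 0.30333089] [-4.05242633e-06 -1.61431831e-03 -1.60604026e-04]
--
-0.05 0.0 -0.28 | -0.0 -0.004 -0.0
-0.09 0.01 -0.57 | -0.0 -0.007 -0.0
-0.15 0.01 -0.84 | -0.0 -0.011 -0.0
-0.22 0.01 -1.12 | -0.0 -0.014 -0.0
-0.23 0.01 -1.12 | -0.0 -0.015 -0.0
--
-0.24 0.01 -1.12 | -0.0 -0.014 -0.0
-0.26 0.01 -1.12 | -0.0 -0.015 -0.0
-0.21 0.0 -0.83 | -0.0 -0.011 -0.0
-0.15 0.01 -0.55 | -0.0 -0.007 -0.0
-0.07 0.0 -0.28 | -0.0 -0.004 -0.0
tot cm 8.01 rad 0.102 max/row 0.0114
```

Request:
{"method": "step_arm", "body": {
  "plan": [
    {"x":0,"y":0,"z":0,"rx":0,"ry":0,"rz":0},
    {"x":0,"y":0,"z":0,"rx":0,"ry":0,"rz":0},
    {"x":0,"y":0,"z":0,"rx":0,"ry":0,"rz":0},
    {"x":0,"y":0,"z":0,"rx":0,"ry":0,"rz":0},
    {"x":0,"y":0,"z":0,"rx":0,"ry":0,"rz":0}
  ]
}}

```text
time_s: 3.12
tcp_pos: [0.3311, 0.3632, 0.2081]
eef_rot: [0.196, 0.129, 0.972, -0.025]
force: [-0.2, 0.8, 0.5]
finger_gap: 0.0237
```

Request:
{"method": "step_arm", "body": {
  "plan": [
    {"x":-0.05,"y":0,"z":-0.3,"rx":0,"ry":-0.004,"rz":0},
    {"x":-0.1,"y":0,"z":-0.4,"rx":0,"ry":-0.007,"rz":0},
    {"x":-0.1,"y":0,"z":-0.5,"rx":0,"ry":-0.009,"rz":0},
    {"x":-0.15,"y":0,"z":-0.5,"rx":0,"ry":-0.007,"rz":0},
    {"x":-0.1,"y":0,"z":-0.4,"rx":0,"ry":-0.003,"rz":0}
  ]
}}

```text
time_s: 3.53
tcp_pos: [0.3271, 0.3637, 0.2298]
eef_rot: [0.211, 0.128, 0.969, -0.028]
force: [0.2, 0.0, -2.9]
finger_gap: 0.0241
```

```bash
cat > tp.py <<'E'
from h import *
def tray(c):
    "tray-top blue points -> plane normal of floor, etc."
    P=cloud(c); hsv=cv2.cvtColor(c['pixels'],cv2.COLOR_RGB2HSV); H,S,V=[hsv[...,i].astype(int) for i in range(3)]
    m=(H>110)&(H<125)&(S>150)
    n,l,s,ce=cv2.connectedComponentsWithStats(cv2.morphologyEx(m.astype(np.uint8),cv2.MORPH_CLOSE,np.ones((7,7))))
    i=1+np.argmax(s[1:,4]); q=P[(l==i)&m]; q=q[~np.isnan(q).any(1)]
    # floor plane by ransac
    rng=np.random.default_rng(0);best=None;bn=0
    for _ in range(400):
        a=q[rng.choice(len(q),3,False)]; nn=np.cross(a[1]-a[0],a[2]-a[0]); L=np.linalg.norm(nn)
        if L<1e-5: continue
        nn/=L; nn*=np.sign(nn[2])
        if nn[2]<.6: continue
        k=abs((q-a[0])@nn)<.002
        if k.sum()>bn: bn=k.sum();best=k
    f=q[best]; ce=f.mean(0); nn=np.linalg.svd(f-ce)[2][2]; nn*=np.sign(nn[2])
    r=cv2.minAreaRect(q[:,:2].astype(np.float32)); print('n',nn.round(3),'floor c',ce.round(4),bn,len(q),'rect',np.round(r[0],4),np.round(r[1],3),round(r[2],1))
    return nn,ce
E
python3 - <<'E'
from tp import *
s=readout.state(); print(s['finger_gap'],s['force'].round(2),s['torque'].round(2))
c=cap('top','t2.png'); n,_=tray(c); T=yawR(TY); print('nose down tip',np.arcsin(n@T.apply([1,0,0])),n@T.apply([0,1,0]))
c=cap('wrist','w2.png')
E
```

```text
0.024084373037223213 [ 0.18  0.05 -2.91] [0.24 0.91 0.03]
n [-0.03   0.01   0.999] floor c [0.5006 0.3196 0.0345] 1166 1994 rect [0.5079 0.3147] [0.119 0.159] 75.1
nose down tip -0.03170261220298421 0.0021386424086439057
```

View pics/w2.png

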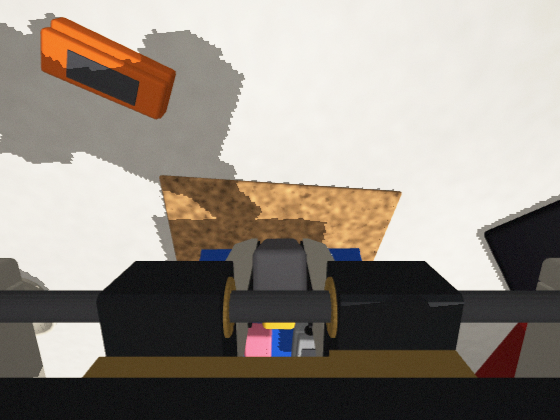

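Lift clean and no slip: commanded tip -0.03, measured -0.032. The gap is 24 mm, and all three pieces are visible on the tray. Next I'll lift to carry height.

```bash
cat >> h.py <<'E'
HAND=(-.1168,-.0018,.050)
def trayo(d,z,tip=0):
    "tray origin: d = spout ahead of rail (horizontal), underside z"
    u=np.array([np.cos(BX),np.sin(BX)]); o=RAIL-(0.08-d)*u; return np.array([o[0],o[1],z])
E
python3 - <<'E'
from h import *
p2,Q2=tcp_for(TO+[0,0,.19],TY,-.1,hand=HAND)
steps(p2,Q2,15,3)
E
```

```text
--
-0.1 0.0 -0.3 | 0.0 -0.001 -0.0
-0.2 0.0 -0.59 | 0.0 -0.003 -0.0
-0.3 0.01 -0.88 | 0.0 -0.005 -0.0
-0.41 -0.0 -1.18 | 0.0 -0.006 -0.0
-0.41 0.0 -1.18 | 0.0 -0.006 -0.0
--
-0.43 0.01 -1.17 | 0.0 -0.006 -0.0
-0.42 0.0 -1.17 | 0.0 -0.006 -0.0
-0.44 0.01 -1.17 | 0.001 -0.006 -0.0
-0.44 -0.0 -1.16 | -0.0 -0.005 -0.0
-0.45 0.0 -1.17 | -0.0 -0.006 -0.0
--
-0.46 0.0 -1.16 | -0.0 -0.006 -0.0
-0.46 0.01 -1.16 | -0.0 -0.006 -0.0
-0.35 -0.0 -0.86 | 0.0 -0.005 -0.0
-0.24 -0.0 -0.58 | 0.0 -0.003 -0.0
-0.12 0.0 -0.29 | 0.0 -0.001 -0.0
tot cm 14.97 rad 0.071 max/row 0.0125
```

Request:
{"method": "step_arm", "body": {
  "plan": [
    {"x":-0.1,"y":0,"z":-0.3,"rx":0,"ry":-0.001,"rz":0},
    {"x":-0.2,"y":0,"z":-0.6,"rx":0,"ry":-0.003,"rz":0},
    {"x":-0.3,"y":0,"z":-0.9,"rx":0,"ry":-0.005,"rz":0},
    {"x":-0.4,"y":0,"z":-1.2,"rx":0,"ry":-0.006,"rz":0},
    {"x":-0.4,"y":0,"z":-1.2,"rx":0,"ry":-0.006,"rz":0}
  ]
}}

```text
time_s: 4.05
tcp_pos: [0.3225, 0.3649, 0.2742]
eef_rot: [0.221, 0.129, 0.966, -0.03]
force: [-0.3, -0.8, -2.9]
finger_gap: 0.0235
```

Request:
{"method": "step_arm", "body": {
  "plan": [
    {"x":-0.4,"y":0,"z":-1.2,"rx":0,"ry":-0.006,"rz":0},
    {"x":-0.4,"y":0,"z":-1.2,"rx":0,"ry":-0.006,"rz":0},
    {"x":-0.4,"y":0,"z":-1.2,"rx":0,"ry":-0.006,"rz":0},
    {"x":-0.4,"y":0,"z":-1.2,"rx":0,"ry":-0.006,"rz":0},
    {"x":-0.5,"y":0,"z":-1.2,"rx":0,"ry":-0.006,"rz":0}
  ]
}}

```text
time_s: 4.47
tcp_pos: [0.3146, 0.3668, 0.3376]
eef_rot: [0.235, 0.128, 0.963, -0.031]
force: [0.5, -0.1, -2.6]
finger_gap: 0.0236
```

Request:
{"method": "step_arm", "body": {
  "plan": [
    {"x":-0.5,"y":0,"z":-1.2,"rx":0,"ry":-0.006,"rz":0},
    {"x":-0.5,"y":0,"z":-1.1,"rx":0,"ry":-0.005,"rz":0},
    {"x":-0.3,"y":0,"z":-0.8,"rx":0,"ry":-0.005,"rz":0},
    {"x":-0.2,"y":0,"z":-0.5,"rx":0,"ry":-0.003,"rz":0},
    {"x":-0.1,"y":0,"z":-0.2,"rx":0,"ry":0,"rz":0}
  ]
}}

```text
time_s: 4.88
tcp_pos: [0.3113, 0.368, 0.3784]
eef_rot: [0.245, 0.128, 0.961, -0.032]
force: [0.5, -0.6, -2.9]
finger_gap: 0.0235
```

```bash
python3 - <<'E'
from tp import *
s=readout.state(); print(s['joints'].round(2))
c=cap('top','t3.png'); n,_=tray(c); T=yawR(TY); print('tip',np.arcsin(n@T.apply([1,0,0])),n@T.apply([0,1,0]))
p2,Q2=tcp_for(trayo(.018,.21),BX,-.1,hand=HAND)
print(p2); steps(p2,Q2,30,4)
E
```

```text
[-1.3   0.4   0.35  2.02  0.57  0.66 -0.11]
n [-0.1    0.026  0.995] floor c [0.5001 0.3205 0.1962] 1864 3000 rect [0.5044 0.3161] [0.119 0.161] 75.1
tip -0.10335124792456131 -0.000949199112934481
[0.51266243 0.09471561 0.39490923]
--
-0.19 -0.16 0.09 | 0.004 -0.0 0.007
-0.37 -0.32 0.17 | 0.007 -0.0 0.014
-0.57 -0.48 0.26 | 0.012 -0.0 0.021
-0.77 -0.61 0.36 | 0.015 -0.0 0.027
-0.98 -0.73 0.46 | 0.019 -0.0 0.035
--
-1.01 -0.68 0.48 | 0.019 -0.0 0.035
-1.03 -0.64 0.48 | 0.019 -0.0 0.034
-1.05 -0.6 0.5 | 0.019 -0.0 0.035
-1.07 -0.55 0.51 | 0.019 -0.001 0.035
-1.09 -0.5 0.52 | 0.019 0.0 0.034
--
-1.1 -0.46 0.53 | 0.019 0.0 0.035
-1.12 -0.4 0.54 | 0.018 0.0 0.035
-1.14 -0.36 0.54 | 0.019 0.0 0.034
-1.14 -0.31 0.55 | 0.019 0.0 0.035
-1.16 -0.25 0.56 | 0.019 0.0 0.035
--
-1.16 -0.21 0.56 | 0.019 -0.0 0.034
-1.17 -0.15 0.56 | 0.019 -0.0 0.035
-1.17 -0.11 0.57 | 0.019 -0.0 0.035
-1.18 -0.05 0.57 | 0.019 -0.0 0.034
-1.18 0.0 0.57 | 0.019 -0.0 0.035
--
-1.17 0.05 0.57 | 0.019 -0.0 0.035
-1.18 0.11 0.56 | 0.019 -0.001 0.035
-1.16 0.15 0.57 | 0.019 0.0 0.034
-1.17 0.21 0.56 | 0.019 0.0 0.035
-1.15 0.25 0.56 | 0.019 0.0 0.035
--
-1.15 0.31 0.55 | 0.019 0.0 0.034
-0.9 0.29 0.43 | 0.015 0.0 0.028
-0.68 0.23 0.33 | 0.011 0.0 0.021
-0.44 0.17 0.21 | 0.008 0.0 0.014
-0.22 0.09 0.11 | 0.004 -0.0 0.007
tot cm 33.989999999999995 rad 1.027 max/row 0.0131
```

View pics/t3.png

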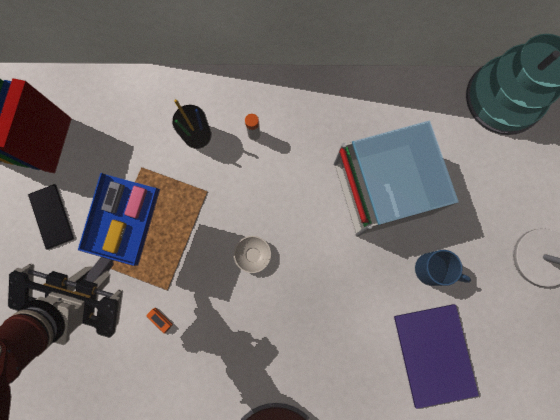

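The tray is up at px (118,215) with all three pieces in place and nose-up 0.10. Next is the carry, with yaw.

Request:
{"method": "step_arm", "body": {
  "plan": [
    {"x":-0.2,"y":-0.15,"z":0.1,"rx":0.004,"ry":0,"rz":0.007},
    {"x":-0.4,"y":-0.3,"z":0.2,"rx":0.008,"ry":0,"rz":0.014},
    {"x":-0.6,"y":-0.5,"z":0.3,"rx":0.012,"ry":0,"rz":0.021},
    {"x":-0.8,"y":-0.6,"z":0.4,"rx":0.015,"ry":0,"rz":0.027},
    {"x":-1.0,"y":-0.7,"z":0.45,"rx":0.019,"ry":0,"rz":0.035}
  ]
}}

```text
time_s: 5.35
tcp_pos: [0.3368, 0.3356, 0.3787]
eef_rot: [0.242, 0.186, 0.951, -0.049]
force: [-0.3, -0.3, -3.0]
finger_gap: 0.0237
```

Request:
{"method": "step_arm", "body": {
  "plan": [
    {"x":-1.0,"y":-0.7,"z":0.5,"rx":0.019,"ry":0,"rz":0.035},
    {"x":-1.0,"y":-0.65,"z":0.5,"rx":0.019,"ry":0,"rz":0.035},
    {"x":-1.05,"y":-0.6,"z":0.5,"rx":0.019,"ry":0,"rz":0.035},
    {"x":-1.05,"y":-0.55,"z":0.5,"rx":0.019,"ry":0,"rz":0.035},
    {"x":-1.1,"y":-0.5,"z":0.5,"rx":0.019,"ry":0,"rz":0.035}
  ]
}}

```text
time_s: 5.77
tcp_pos: [0.3753, 0.2827, 0.3821]
eef_rot: [0.236, 0.28, 0.928, -0.072]
force: [0.3, -0.3, -2.2]
finger_gap: 0.024
```

Request:
{"method": "step_arm", "body": {
  "plan": [
    {"x":-1.1,"y":-0.45,"z":0.5,"rx":0.019,"ry":0,"rz":0.035},
    {"x":-1.1,"y":-0.4,"z":0.55,"rx":0.019,"ry":0,"rz":0.035},
    {"x":-1.15,"y":-0.35,"z":0.55,"rx":0.019,"ry":0,"rz":0.035},
    {"x":-1.15,"y":-0.3,"z":0.55,"rx":0.019,"ry":0,"rz":0.035},
    {"x":-1.15,"y":-0.25,"z":0.55,"rx":0.019,"ry":0,"rz":0.035}
  ]
}}

```text
time_s: 6.18
tcp_pos: [0.4139, 0.2306, 0.3854]
eef_rot: [0.228, 0.371, 0.895, -0.095]
force: [-1.0, 0.2, -1.3]
finger_gap: 0.024
```

```bash
python3 - <<'E'
from h import *
s=readout.state(); print(s['joints'].round(2))
p2,Q2=tcp_for(trayo(.018,.21),BX,-.1,hand=HAND)
steps(p2,Q2,15,0)
E
```

```text
[-1.05  0.4   0.5   2.01  0.46  0.73 -0.15]
--
-1.0 -0.18 0.47 | 0.016 -0.0 0.03
-1.01 -0.13 0.48 | 0.016 -0.0 0.029
-1.01 -0.1 0.48 | 0.016 -0.0 0.03
-1.01 -0.07 0.48 | 0.017 -0.0 0.03
-1.01 -0.02 0.48 | 0.016 -0.0 0.029
--
-1.02 0.01 0.48 | 0.016 -0.0 0.03
-1.01 0.05 0.48 | 0.016 -0.0 0.03
-1.01 0.09 0.48 | 0.016 -0.001 0.029
-1.01 0.13 0.47 | 0.016 0.0 0.03
-1.0 0.16 0.48 | 0.016 0.0 0.03
--
-1.0 0.2 0.47 | 0.016 0.0 0.029
-0.99 0.24 0.47 | 0.017 0.0 0.03
-0.98 0.28 0.46 | 0.016 0.0 0.03
-0.97 0.31 0.46 | 0.016 0.0 0.029
-0.97 0.34 0.46 | 0.016 0.0 0.03
tot cm 16.82 rad 0.506 max/row 0.0112
```

Request:
{"method": "step_arm", "body": {
  "plan": [
    {"x":-1.1,"y":-0.2,"z":0.5,"rx":0.018,"ry":0,"rz":0.033},
    {"x":-1.1,"y":-0.15,"z":0.5,"rx":0.018,"ry":0,"rz":0.033},
    {"x":-1.1,"y":-0.1,"z":0.5,"rx":0.018,"ry":0,"rz":0.033},
    {"x":-1.1,"y":-0.05,"z":0.5,"rx":0.018,"ry":0,"rz":0.033},
    {"x":-1.1,"y":0,"z":0.5,"rx":0.018,"ry":0,"rz":0.033}
  ]
}}

```text
time_s: 6.6
tcp_pos: [0.4496, 0.1819, 0.3898]
eef_rot: [0.218, 0.453, 0.857, -0.116]
force: [1.1, -0.0, -2.6]
finger_gap: 0.0239
```

Request:
{"method": "step_arm", "body": {
  "plan": [
    {"x":-1.1,"y":0,"z":0.5,"rx":0.018,"ry":0,"rz":0.033},
    {"x":-1.1,"y":0.05,"z":0.5,"rx":0.018,"ry":0,"rz":0.033},
    {"x":-1.0,"y":0.1,"z":0.5,"rx":0.018,"ry":0,"rz":0.033},
    {"x":-0.9,"y":0.15,"z":0.4,"rx":0.016,"ry":0,"rz":0.029},
    {"x":-0.8,"y":0.2,"z":0.4,"rx":0.013,"ry":0,"rz":0.024}
  ]
}}

```text
time_s: 7.02
tcp_pos: [0.4814, 0.1377, 0.393]
eef_rot: [0.207, 0.525, 0.814, -0.134]
force: [0.1, 0.2, -1.5]
finger_gap: 0.0234
```

```bash
python3 - <<'E'
from h import *
s=readout.state(); print(s['joints'].round(2))
p2,Q2=tcp_for(trayo(.018,.21),BX,-.1,hand=HAND)
steps(p2,Q2,5,0)
E
```

```text
[-0.84  0.46  0.57  1.91  0.35  0.82 -0.14]
--
-0.93 0.22 0.46 | 0.014 -0.0 0.026
-0.93 0.24 0.47 | 0.014 -0.0 0.025
-0.92 0.28 0.45 | 0.013 -0.0 0.026
-0.91 0.3 0.46 | 0.014 -0.001 0.026
-0.9 0.34 0.45 | 0.014 0.0 0.025
tot cm 5.319999999999999 rad 0.146 max/row 0.0106
```

Request:
{"method": "step_arm", "body": {
  "plan": [
    {"x":-0.8,"y":0.2,"z":0.4,"rx":0.014,"ry":0,"rz":0.025},
    {"x":-0.8,"y":0.25,"z":0.4,"rx":0.012,"ry":0,"rz":0.022},
    {"x":-0.7,"y":0.25,"z":0.35,"rx":0.011,"ry":0,"rz":0.02},
    {"x":-0.5,"y":0.2,"z":0.3,"rx":0.008,"ry":0,"rz":0.015},
    {"x":-0.3,"y":0.1,"z":0.2,"rx":0.006,"ry":0,"rz":0.01}
  ]
}}

```text
time_s: 7.43
tcp_pos: [0.5039, 0.1091, 0.3933]
eef_rot: [0.2, 0.567, 0.786, -0.145]
force: [0.2, 0.2, -3.3]
finger_gap: 0.0237
```

```bash
python3 - <<'E'
from tp import *
s=readout.state(); print(s['joints'].round(2))
p2,Q2=tcp_for(trayo(.018,.21),BX,-.1,hand=HAND)
steps(p2,Q2,5,0)
c=cap('top','t4.png'); n,ce=tray(c); T=yawR(BX); print('tip',np.arcsin(n@T.apply([1,0,0])),n@T.apply([0,1,0]))
c=cap('scene','s4.png')
E
```

```text
[-0.78  0.49  0.59  1.87  0.31  0.85 -0.13]
--
-0.3 0.08 0.13 | 0.004 -0.0 0.007
-0.31 0.07 0.13 | 0.004 -0.0 0.008
-0.3 0.09 0.13 | 0.003 -0.0 0.007
-0.3 0.08 0.13 | 0.004 -0.0 0.008
-0.31 0.09 0.13 | 0.004 -0.0 0.007
tot cm 1.7000000000000002 rad 0.042 max/row 0.0034
n [-0.023  0.097  0.995] floor c [ 0.5658 -0.0782  0.2119] 2003 2836 rect [ 0.5803 -0.0837] [0.14  0.175] 18.8
tip -0.09986642726501961 0.0044620548378870185
```

View pics/t4.png

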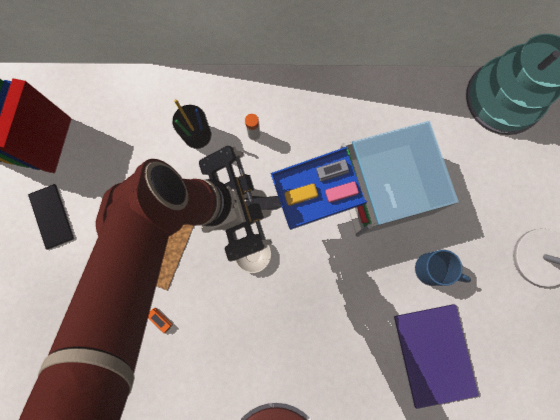

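View pics/s4.png

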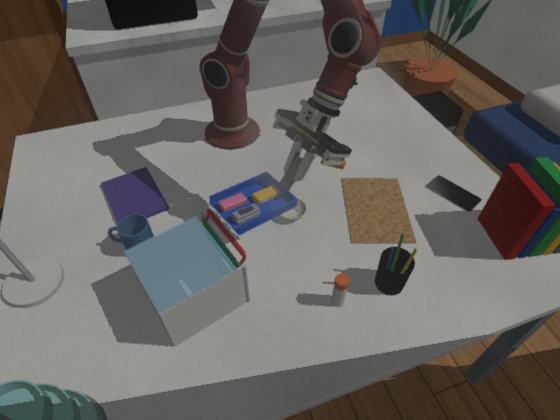

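The top view shows the tray (px 320,188) aligned with the opening, with its spout just over the rail and all pieces still in their places. Now I'll square up, level and descend onto the rail.

```bash
cat >> h.py <<'E'
def on(d,h,th,dz=0):
    "tray origin with rail axis height h, contact d behind lip, tip th"
    x=.006*np.sin(th)-(.08-d)*np.cos(th); z=h+.006*np.cos(th)+(.08-d)*np.sin(th)+dz
    return np.array([RAIL[0]+x*np.cos(BX),RAIL[1]+x*np.sin(BX),z])
def tgt(d,h,th,n=5,ramp=0,**k):
    p,Q=tcp_for(on(d,h,th),BX,th,hand=HAND); steps(p,Q,n,ramp,**k)
E
python3 -c "
from h import *
tgt(.018,.185,-.04,10,1)"
```

```text
--
-0.12 0.02 0.11 | 0.001 0.003 0.002
-0.23 0.04 0.23 | 0.002 0.007 0.004
-0.23 0.04 0.23 | 0.002 0.007 0.005
-0.23 0.05 0.22 | 0.002 0.006 0.004
-0.24 0.04 0.22 | 0.002 0.007 0.004
--
-0.23 0.05 0.22 | 0.002 0.006 0.005
-0.24 0.04 0.22 | 0.002 0.007 0.004
-0.24 0.05 0.22 | 0.002 0.007 0.004
-0.24 0.05 0.21 | 0.002 0.006 0.005
-0.12 0.03 0.11 | 0.001 0.004 0.002
tot cm 2.93 rad 0.073 max/row 0.0033
```

Request:
{"method": "step_arm", "body": {
  "plan": [
    {"x":-0.3,"y":0.05,"z":0.3,"rx":0.003,"ry":0.009,"rz":0.006},
    {"x":-0.6,"y":0.1,"z":0.5,"rx":0.005,"ry":0.015,"rz":0.01},
    {"x":-0.6,"y":0.1,"z":0.5,"rx":0.005,"ry":0.015,"rz":0.01},
    {"x":-0.4,"y":0.1,"z":0.4,"rx":0.003,"ry":0.012,"rz":0.008},
    {"x":-0.2,"y":0.05,"z":0.2,"rx":0.002,"ry":0.009,"rz":0.005}
  ]
}}

```text
time_s: 7.95
tcp_pos: [0.5156, 0.0833, 0.386]
eef_rot: [0.174, 0.588, 0.779, -0.131]
force: [0.3, -0.3, -2.6]
finger_gap: 0.0237
```

```bash
python3 -c "
from h import *
tgt(.018,.185,-.04,5,0)
print('down');tgt(.018,.125,-.03,15,2)"
```

```text
--
0.02 0.01 0.01 | -0.0 -0.0 -0.0
0.01 0.0 0.01 | -0.0 -0.0 -0.001
0.02 0.01 0.01 | -0.001 -0.001 -0.0
0.01 0.0 0.01 | 0.0 0.0 -0.0
0.02 0.01 0.01 | 0.0 -0.0 -0.001
tot cm 0.1 rad 0.002 max/row 0.0002
down
--
0.06 0.0 0.14 | -0.0 0.0 -0.0
0.12 0.0 0.27 | -0.0 0.001 -0.0
0.18 0.0 0.41 | -0.0 0.0 -0.0
0.18 0.01 0.41 | -0.0 0.001 -0.0
0.18 -0.0 0.41 | -0.0 0.001 -0.001
--
0.18 0.0 0.42 | -0.0 0.0 0.0
0.18 0.0 0.41 | -0.0 0.001 0.0
0.17 0.01 0.41 | -0.001 0.001 0.0
0.18 -0.0 0.41 | 0.0 0.001 -0.0
0.18 0.0 0.41 | 0.0 0.0 -0.0
--
0.18 0.0 0.42 | 0.0 0.001 -0.0
0.17 0.01 0.41 | 0.0 0.001 -0.0
0.18 -0.0 0.41 | 0.0 0.0 -0.001
0.12 -0.0 0.28 | 0.0 0.001 0.0
0.06 -0.0 0.13 | 0.0 -0.0 0.0
tot cm 5.83 rad 0.009 max/row 0.0045
```

Descend 3 cm first and check the forces.

Request:
{"method": "step_arm", "body": {
  "plan": [
    {"x":0.1,"y":0.02,"z":0.2,"rx":0,"ry":0,"rz":0},
    {"x":0.2,"y":0,"z":0.5,"rx":0,"ry":0,"rz":0},
    {"x":0.3,"y":0,"z":0.6,"rx":0,"ry":0,"rz":0},
    {"x":0.3,"y":0,"z":0.7,"rx":0,"ry":0,"rz":0},
    {"x":0.3,"y":0,"z":0.7,"rx":0,"ry":0,"rz":0}
  ]
}}

```text
time_s: 8.37
tcp_pos: [0.5157, 0.0851, 0.3557]
eef_rot: [0.174, 0.586, 0.78, -0.131]
force: [-1.3, 1.0, -0.3]
finger_gap: 0.0235
```

Request:
{"method": "step_arm", "body": {
  "plan": [
    {"x":0.3,"y":0,"z":0.7,"rx":0,"ry":0,"rz":0},
    {"x":0.3,"y":0,"z":0.7,"rx":0,"ry":0,"rz":0},
    {"x":0.2,"y":0,"z":0.5,"rx":0,"ry":0,"rz":0},
    {"x":0.1,"y":0,"z":0.3,"rx":0,"ry":0,"rz":0},
    {"x":0,"y":0,"z":0,"rx":0,"ry":0,"rz":0}
  ]
}}

```text
time_s: 8.78
tcp_pos: [0.5162, 0.0835, 0.3321]
eef_rot: [0.174, 0.586, 0.78, -0.131]
force: [-0.3, 0.4, -0.3]
finger_gap: 0.0239
```

```bash
python3 - <<'E'
from tp import *
s=readout.state(); print(s['joints'].round(2),s['force'].round(2),s['torque'].round(2))
tgt(.018,.1145,-.03,5,0)
c=cap('top','t5.png'); n,ce=tray(c); T=yawR(BX); print('tip',np.arcsin(n@T.apply([1,0,0])),n@T.apply([0,1,0]))
# underside height at rail
r=np.array([*RAIL,0]); z=ce[2]-((r-ce)[:2]@n[:2])/n[2]-.004/n[2]; print('underside z at rail',z,'s~',.174-z)
c=cap('scene','s5.png')
E
```

```text
[-0.67  0.57  0.55  1.91  0.24  0.7  -0.1 ] [-0.33  0.38 -0.33] [0.57 0.07 0.15]
--
0.1 -0.01 0.28 | 0.0 0.002 0.0
0.1 -0.0 0.29 | 0.0 0.002 0.001
0.1 -0.01 0.28 | 0.0 0.002 0.0
0.1 -0.0 0.28 | 0.0 0.002 0.001
0.1 -0.01 0.29 | 0.0 0.002 0.0
tot cm 1.5 rad 0.01 max/row 0.003
n [-0.005  0.04   0.999] floor c [ 0.5666 -0.0933  0.1391] 1589 2456 rect [ 0.5838 -0.0938] [0.149 0.159] 16.9
tip -0.039517579564268726 0.005991449026897937
underside z at rail 0.1378065021120741 s~ 0.03619349788792589
```

View pics/s5.png

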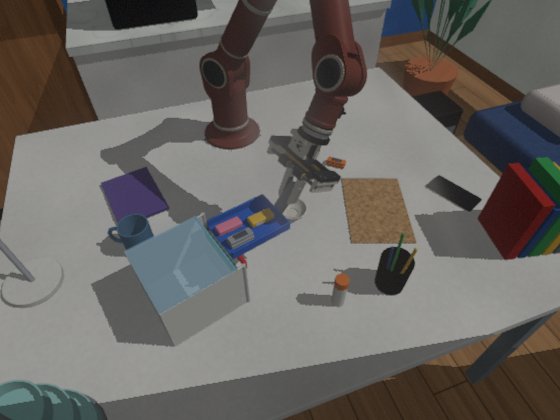

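The rail is being pushed down (force near balance, s ≈ 36 mm) with the pieces still in place. Continue down.

Request:
{"method": "step_arm", "body": {
  "plan": [
    {"x":0.1,"y":0,"z":0.3,"rx":0,"ry":0.002,"rz":0},
    {"x":0.1,"y":0,"z":0.35,"rx":0,"ry":0.002,"rz":0},
    {"x":0.1,"y":0,"z":0.35,"rx":0,"ry":0.002,"rz":0},
    {"x":0.1,"y":0,"z":0.25,"rx":0,"ry":0.002,"rz":0},
    {"x":0.1,"y":0,"z":0.15,"rx":0,"ry":0.002,"rz":0}
  ]
}}

```text
time_s: 9.3
tcp_pos: [0.5168, 0.0814, 0.3179]
eef_rot: [0.171, 0.587, 0.781, -0.128]
force: [1.1, -0.8, -0.5]
finger_gap: 0.024
```

Request:
{"method": "step_arm", "body": {
  "plan": [
    {"x":0,"y":0,"z":0,"rx":0,"ry":0,"rz":0},
    {"x":0,"y":0,"z":0,"rx":0,"ry":0,"rz":0},
    {"x":0,"y":0,"z":0,"rx":0,"ry":0,"rz":0},
    {"x":0,"y":0,"z":0,"rx":0,"ry":0,"rz":0},
    {"x":0,"y":0,"z":0,"rx":0,"ry":0,"rz":0}
  ]
}}

```text
time_s: 9.72
tcp_pos: [0.5165, 0.0818, 0.3182]
eef_rot: [0.17, 0.588, 0.78, -0.128]
force: [1.8, -0.2, 0.3]
finger_gap: 0.0236
```

```bash
cat > chk.py <<'E'
from tp import *
def chk(tag):
    s=readout.state(); print(s['joints'].round(2),s['force'].round(2),s['torque'].round(2))
    c=cap('top','t%s.png'%tag); n,ce=tray(c); T=yawR(BX); print('tip',np.arcsin(n@T.apply([1,0,0])),n@T.apply([0,1,0]))
    r=np.array([*RAIL,0]); z=ce[2]-((r-ce)[:2]@n[:2])/n[2]-.004/n[2]; print('underside z at rail',z,'s~',.174-z)
    th=np.arcsin(n@T.apply([1,0,0])); p0=s['tcp_pos']; Q0=rot(s['eef_rot'])
    TT=tool_for(0,0)[1]; Tt=Q0*TT.inv(); g=p0+GD*Q0.apply([0,0,1]); o=g-Tt.apply(HAND); print('FK tray o',o.round(4),'tip',-Tt.apply([1,0,0])[2].round(3),'yaw',np.rad2deg(np.arctan2(*Tt.apply([1,0,0])[[1,0]])).round(1))
    sp=o+Tt.apply([.08,0,.004]); u=np.array([np.cos(BX),np.sin(BX)]); print('spout ahead of rail',(sp[:2]-RAIL)@u,'lat',(sp[:2]-RAIL)@[-u[1],u[0]],'z',sp[2])
E
python3 - <<'E'
from chk import *
chk('6'); print('slide'); tgt(.058,.1135,-.03,10,2)
E
```

```text
[-0.65  0.59  0.53  1.93  0.23  0.67 -0.1 ] [ 1.85 -0.18  0.31] [-0.06 -0.21  0.14]
n [-0.011  0.031  0.999] floor c [ 0.567  -0.0932  0.1233] 1568 2383 rect [ 0.5688 -0.0984] [0.118 0.159] 16.6
tip -0.0328313753456524 -0.002232112587196246
underside z at rail 0.12156738763075652 s~ 0.05243261236924347
FK tray o [ 0.5703 -0.0983  0.1196] tip -0.03 yaw -74.0
spout ahead of rail 0.017876296435016793 lat 0.00041453603137342205 z 0.12593637084243722
slide
--
-0.15 -0.0 0.07 | 0.0 -0.0 0.0
-0.3 -0.0 0.15 | 0.0 -0.0 0.0
-0.45 -0.0 0.21 | 0.0 -0.0 0.0
-0.45 -0.01 0.22 | 0.0 -0.0 0.0
-0.45 0.0 0.21 | 0.0 -0.0 0.0
--
-0.44 0.0 0.22 | 0.0 -0.0 0.0
-0.45 -0.0 0.22 | 0.0 -0.0 0.001
-0.45 -0.0 0.21 | 0.0 -0.0 -0.0
-0.3 -0.0 0.15 | 0.001 -0.0 -0.0
-0.15 -0.0 0.07 | -0.0 -0.0 -0.0
tot cm 3.9800000000000004 rad 0.001 max/row 0.005
```

s ≈ 52 mm, tray aligned. Slide the spout under the roof while levelling to 0 tip.

```bash
python3 -c "
from h import *
tgt(.056,.1135,0.0,10,2)"
```

```text
--
-0.18 -0.0 0.06 | 0.0 0.001 0.0
-0.35 -0.0 0.11 | 0.0 0.003 0.0
-0.53 -0.0 0.16 | 0.0 0.003 0.0
-0.53 -0.01 0.17 | 0.0 0.004 0.0
-0.53 0.0 0.16 | 0.0 0.004 0.0
--
-0.53 0.0 0.16 | 0.0 0.003 0.0
-0.53 -0.0 0.15 | 0.0 0.004 0.001
-0.54 -0.0 0.16 | 0.0 0.004 -0.0
-0.35 -0.0 0.1 | 0.001 0.002 -0.0
-0.18 -0.0 0.05 | -0.0 0.002 -0.0
tot cm 4.44 rad 0.03 max/row 0.0055
```

Request:
{"method": "step_arm", "body": {
  "plan": [
    {"x":-0.2,"y":0,"z":0.1,"rx":0,"ry":0.003,"rz":0},
    {"x":-0.35,"y":0,"z":0.1,"rx":0,"ry":0.003,"rz":0},
    {"x":-0.5,"y":0,"z":0.15,"rx":0,"ry":0.003,"rz":0},
    {"x":-0.55,"y":0,"z":0.2,"rx":0,"ry":0.003,"rz":0},
    {"x":-0.55,"y":0,"z":0.2,"rx":0,"ry":0.003,"rz":0}
  ]
}}

```text
time_s: 10.18
tcp_pos: [0.5228, 0.0597, 0.32]
eef_rot: [0.164, 0.589, 0.782, -0.124]
force: [-1.2, 1.6, 0.2]
finger_gap: 0.0232
```

Request:
{"method": "step_arm", "body": {
  "plan": [
    {"x":-0.55,"y":0,"z":0.15,"rx":0,"ry":0.003,"rz":0},
    {"x":-0.5,"y":0,"z":0.15,"rx":0,"ry":0.003,"rz":0},
    {"x":-0.5,"y":0,"z":0.15,"rx":0,"ry":0.003,"rz":0},
    {"x":-0.35,"y":0,"z":0.1,"rx":0,"ry":0.003,"rz":0},
    {"x":-0.2,"y":0,"z":0.05,"rx":0,"ry":0.003,"rz":0}
  ]
}}

```text
time_s: 10.6
tcp_pos: [0.5289, 0.0385, 0.323]
eef_rot: [0.158, 0.59, 0.783, -0.119]
force: [-0.8, 1.3, 0.7]
finger_gap: 0.024
```

```bash
python3 - <<'E'
from chk import *
chk('7')
print('tip'); tgt(.056,.1130,.30,10,2)
cap('scene','s7.png')
E
```

```text
[-0.54  0.58  0.5   1.91  0.21  0.65 -0.01] [-0.85  1.3   0.71] [0.53 0.11 0.09]
n [0.002 0.008 1.   ] floor c [ 0.5742 -0.1219  0.1228] 1339 2090 rect [ 0.5763 -0.1256] [0.117 0.138] 16.1
tip -0.006886426294563567 0.004066729633643114
underside z at rail 0.11907024665292043 s~ 0.05492975334707956
FK tray o [ 0.5807 -0.1357  0.1187] tip 0.001 yaw -74.0
spout ahead of rail 0.05687646697671553 lat 0.0001319181491318209 z 0.12267936874000925
tip
--
-0.35 -0.0 -0.08 | 0.0 0.012 -0.0
-0.7 -0.0 -0.18 | 0.0 0.025 -0.0
-1.05 -0.0 -0.29 | 0.0 0.038 -0.0
-1.04 -0.0 -0.33 | 0.0 0.037 -0.0
-1.02 -0.0 -0.37 | 0.0 0.038 -0.0
--
-1.01 -0.0 -0.41 | 0.0 0.037 -0.0
-0.99 -0.0 -0.45 | 0.0 0.038 -0.0
-0.97 -0.0 -0.48 | 0.0 0.037 -0.0
-0.64 -0.0 -0.34 | 0.0 0.025 -0.0
-0.31 -0.0 -0.18 | 0.0 0.012 -0.0
tot cm 8.7 rad 0.299 max/row 0.0109
```

View pics/t7.png

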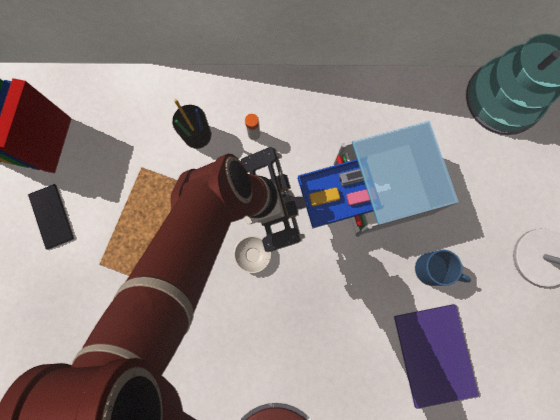

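View pics/s7.png

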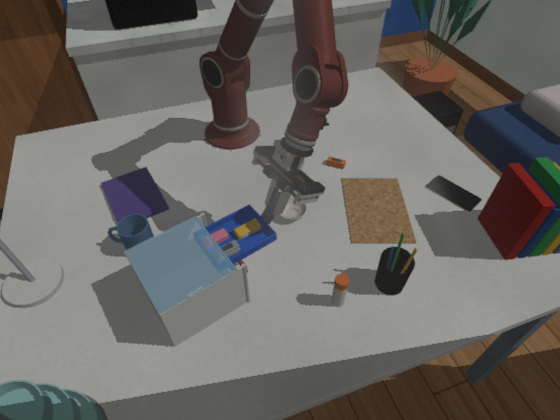

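Shutter fully down (s ≈ 55 mm), spout 57 mm past the rail, tray level, pieces on. Now tip about the rail.

Request:
{"method": "step_arm", "body": {
  "plan": [
    {"x":-0.35,"y":0,"z":-0.1,"rx":0,"ry":0.012,"rz":0},
    {"x":-0.7,"y":0,"z":-0.2,"rx":0,"ry":0.025,"rz":0},
    {"x":-1.05,"y":0,"z":-0.3,"rx":0,"ry":0.038,"rz":0},
    {"x":-1.05,"y":0,"z":-0.3,"rx":0,"ry":0.038,"rz":0},
    {"x":-1.0,"y":0,"z":-0.35,"rx":0,"ry":0.038,"rz":0}
  ]
}}

```text
time_s: 11.12
tcp_pos: [0.5387, 0.0061, 0.3507]
eef_rot: [0.099, 0.596, 0.793, -0.073]
force: [-3.2, 4.7, 10.9]
finger_gap: 0.0237
```

Request:
{"method": "step_arm", "body": {
  "plan": [
    {"x":-1.0,"y":0,"z":-0.4,"rx":0,"ry":0.038,"rz":0},
    {"x":-1.0,"y":0,"z":-0.45,"rx":0,"ry":0.038,"rz":0},
    {"x":-1.0,"y":0,"z":-0.5,"rx":0,"ry":0.038,"rz":0},
    {"x":-0.6,"y":0,"z":-0.3,"rx":0,"ry":0.025,"rz":0},
    {"x":-0.3,"y":0,"z":-0.2,"rx":0,"ry":0.012,"rz":0}
  ]
}}

```text
time_s: 11.53
tcp_pos: [0.5484, -0.0299, 0.3752]
eef_rot: [0.04, 0.601, 0.797, -0.029]
force: [1.2, -2.9, 0.1]
finger_gap: 0.0236
```

```bash
python3 - <<'E'
from chk import *
chk('8')
print('tip'); tgt(.056,.1125,.60,10,2)
cap('scene','s8.png')
a=cv2.imread('pics/t8.png');cv2.imwrite('pics/t8z.png',cv2.resize(a[100:260,280:480],None,fx=4,fy=3.7))
E
```

```text
[-0.19  0.49  0.27  1.78 -0.04  0.85  0.35] [ 1.18 -2.85  0.12] [-0.7  -0.2   0.17]
n [ 0.089 -0.283  0.955] floor c [ 0.5752 -0.1388  0.1312] 998 1428 rect [ 0.5751 -0.1213] [0.118 0.155] 15.8
tip 0.3011925478122689 0.007926193021521661
underside z at rail 0.1202514808311626 s~ 0.05374851916883738
FK tray o [ 0.5817 -0.138   0.1263] tip 0.297 yaw -74.0
spout ahead of rail 0.05693951279027968 lat 0.0004130093690601956 z 0.10636005438335351
tip
--
-0.35 0.0 -0.08 | 0.0 0.012 -0.0
-0.71 0.0 -0.16 | 0.0 0.025 -0.0
-1.04 0.0 -0.27 | 0.001 0.038 -0.0
-1.04 0.0 -0.32 | -0.0 0.037 -0.0
-1.02 0.01 -0.35 | 0.0 0.037 -0.001
--
-1.01 -0.0 -0.39 | 0.0 0.038 0.0
-1.0 -0.0 -0.42 | 0.001 0.037 0.0
-0.98 -0.0 -0.46 | -0.0 0.037 -0.0
-0.64 -0.0 -0.34 | -0.0 0.025 -0.0
-0.31 -0.0 -0.17 | 0.0 0.013 -0.0
tot cm 8.66 rad 0.299 max/row 0.0108
```

View pics/t8z.png

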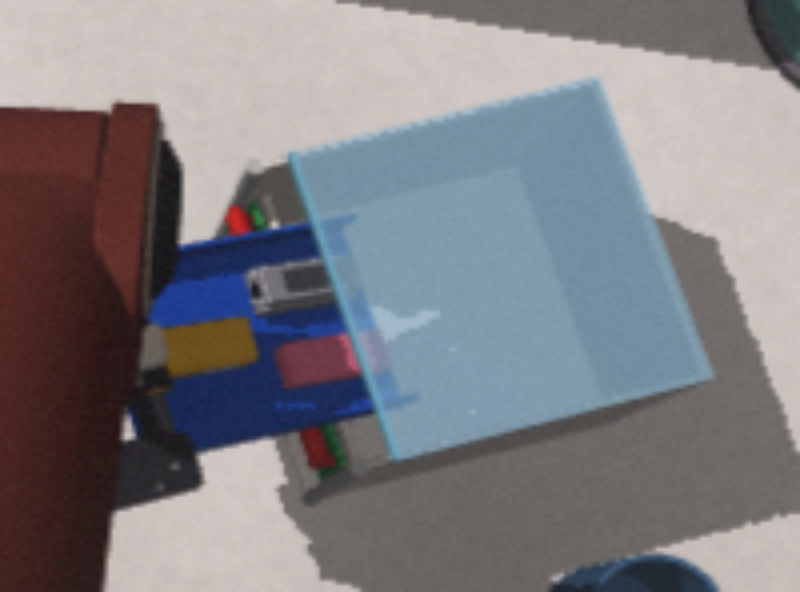

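At tip 0.30 the pieces are still on the tray and s ≈ 54 mm. Tip further.

Request:
{"method": "step_arm", "body": {
  "plan": [
    {"x":-0.35,"y":0,"z":-0.12,"rx":0,"ry":0.012,"rz":0},
    {"x":-0.7,"y":0,"z":-0.22,"rx":0,"ry":0.025,"rz":0},
    {"x":-1.05,"y":0,"z":-0.32,"rx":0,"ry":0.038,"rz":0},
    {"x":-1.05,"y":0,"z":-0.32,"rx":0,"ry":0.038,"rz":0},
    {"x":-1.0,"y":0,"z":-0.35,"rx":0,"ry":0.038,"rz":0}
  ]
}}

```text
time_s: 12.05
tcp_pos: [0.5597, -0.0673, 0.3912]
eef_rot: [-0.021, 0.6, 0.799, 0.017]
force: [-1.8, -0.7, 11.6]
finger_gap: 0.0236
```

Request:
{"method": "step_arm", "body": {
  "plan": [
    {"x":-1.0,"y":0,"z":-0.35,"rx":0,"ry":0.038,"rz":0},
    {"x":-1.0,"y":0,"z":-0.4,"rx":0,"ry":0.038,"rz":0},
    {"x":-1.0,"y":0,"z":-0.4,"rx":0,"ry":0.038,"rz":0},
    {"x":-0.6,"y":0,"z":-0.3,"rx":0,"ry":0.025,"rz":0},
    {"x":-0.3,"y":0,"z":-0.15,"rx":0,"ry":0.012,"rz":0}
  ]
}}

```text
time_s: 12.47
tcp_pos: [0.5712, -0.1082, 0.402]
eef_rot: [-0.079, 0.599, 0.795, 0.061]
force: [0.7, -2.8, 5.8]
finger_gap: 0.0235
```

```bash
python3 - <<'E'
from chk import *
try: chk('9')
except Exception as e: print(e)
tgt(.056,.1128,.68,5,1)
cap('scene','s9.png')
a=cv2.imread('pics/t9.png');cv2.imwrite('pics/t9z.png',cv2.resize(a[100:260,280:480],None,fx=4,fy=3.7))
a=cv2.imread('pics/s9.png');cv2.imwrite('pics/s9z.png',cv2.resize(a[170:350,100:340],None,fx=3.2,fy=3.2))
E
```

```text
[ 0.1   0.53  0.14  1.61 -0.27  1.12  0.64] [ 0.68 -2.79  5.8 ] [-1.88 -0.05  0.09]
n [0.024 0.132 0.991] floor c [0.7771 0.5883 0.1897] 79 93 rect [0.7742 0.5885] [0.014 0.066] 80.4
tip -0.12064765091487202 0.05943986095151045
underside z at rail 0.289705704231567 s~ -0.11570570423156701
FK tray o [ 0.5832 -0.1409  0.1308] tip 0.565 yaw -73.9
spout ahead of rail 0.05075205386754174 lat 0.001157945044143717 z 0.08893061035129032
--
-0.28 -0.0 -0.1 | 0.0 0.01 -0.0
-0.57 -0.01 -0.22 | 0.001 0.02 -0.0
-0.56 -0.01 -0.23 | 0.001 0.02 -0.0
-0.55 -0.01 -0.23 | 0.0 0.019 -0.0
-0.28 -0.0 -0.13 | 0.001 0.01 -0.0
tot cm 2.42 rad 0.079 max/row 0.006
```

View pics/t9z.png

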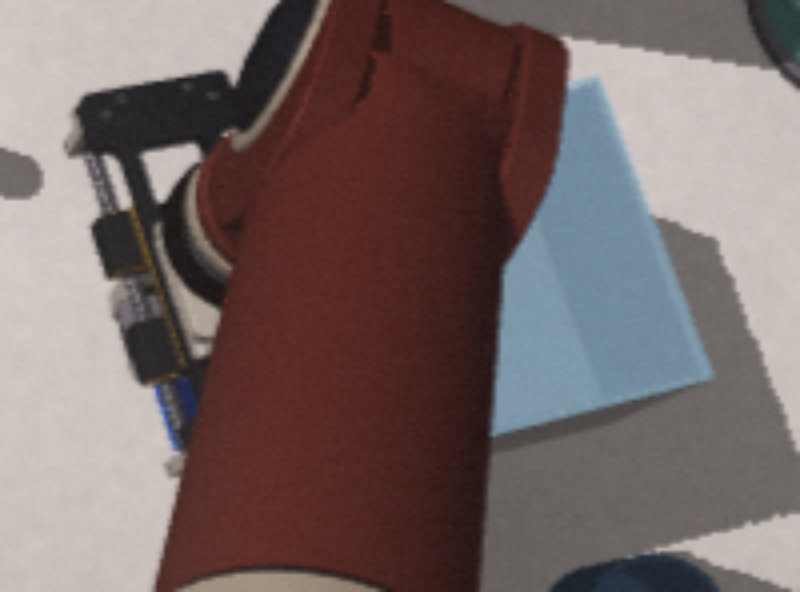

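View pics/s9z.png

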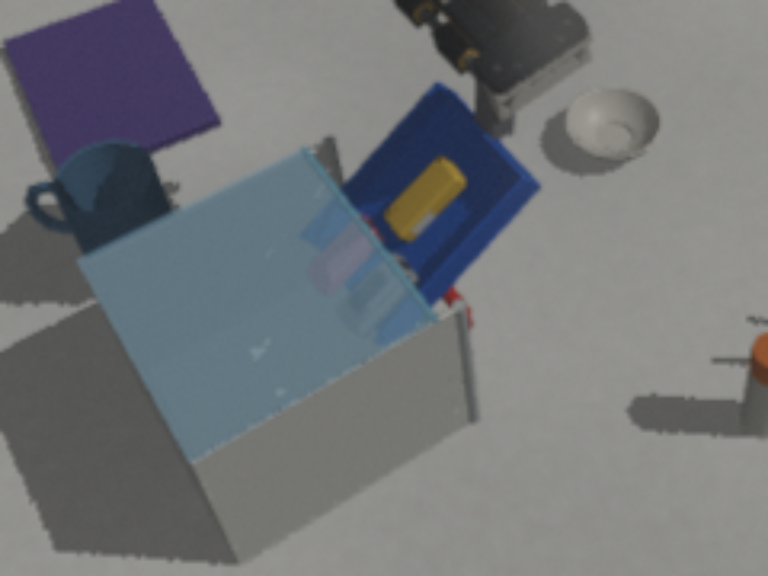

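The pieces are sliding out: eraser and sharpener are seen through the roof, tape mid-tray. Tip a little more and wait.

Request:
{"method": "step_arm", "body": {
  "plan": [
    {"x":-0.3,"y":0,"z":-0.15,"rx":0,"ry":0.012,"rz":0},
    {"x":-0.5,"y":0,"z":-0.25,"rx":0,"ry":0.02,"rz":0},
    {"x":-0.5,"y":0,"z":-0.25,"rx":0,"ry":0.02,"rz":0},
    {"x":-0.3,"y":0,"z":-0.2,"rx":0,"ry":0.012,"rz":0},
    {"x":0,"y":0,"z":0,"rx":0,"ry":0,"rz":0}
  ]
}}

```text
time_s: 12.98
tcp_pos: [0.5761, -0.1253, 0.4054]
eef_rot: [-0.104, 0.597, 0.792, 0.08]
force: [2.7, -5.3, 2.4]
finger_gap: 0.0234
```

Request:
{"method": "step_arm", "body": {
  "plan": [
    {"x":0,"y":0,"z":0,"rx":0,"ry":0,"rz":0},
    {"x":0,"y":0,"z":0,"rx":0,"ry":0,"rz":0},
    {"x":0,"y":0,"z":0,"rx":0,"ry":0,"rz":0},
    {"x":0,"y":0,"z":0,"rx":0,"ry":0,"rz":0},
    {"x":0,"y":0,"z":0,"rx":0,"ry":0,"rz":0}
  ]
}}

```text
time_s: 13.4
tcp_pos: [0.576, -0.1246, 0.4054]
eef_rot: [-0.104, 0.596, 0.792, 0.079]
force: [1.6, -5.5, 1.4]
finger_gap: 0.0236
```

```bash
python3 - <<'E'
from chk import *
try: chk('10')
except Exception as e: print(e)
cap('scene','s10.png')
a=cv2.imread('pics/s10.png');cv2.imwrite('pics/s10z.png',cv2.resize(a[170:350,100:340],None,fx=3.2,fy=3.2))
E
```

```text
[ 0.15  0.55  0.12  1.57 -0.31  1.18  0.68] [ 1.65 -5.46  1.4 ] [-2.25 -0.57  0.19]
n [-0.004  0.057  0.998] floor c [0.775  0.5885 0.1893] 67 81 rect [0.7725 0.5901] [0.014 0.065] 78.6
tip -0.05617223977363884 0.011712203482313117
underside z at rail 0.22725055403463157 s~ -0.05325055403463158
FK tray o [ 0.5831 -0.1412  0.1326] tip 0.615 yaw -73.9
spout ahead of rail 0.04834216746337011 lat 0.0010036402598969248 z 0.08651499072770377
```

View pics/s10z.png

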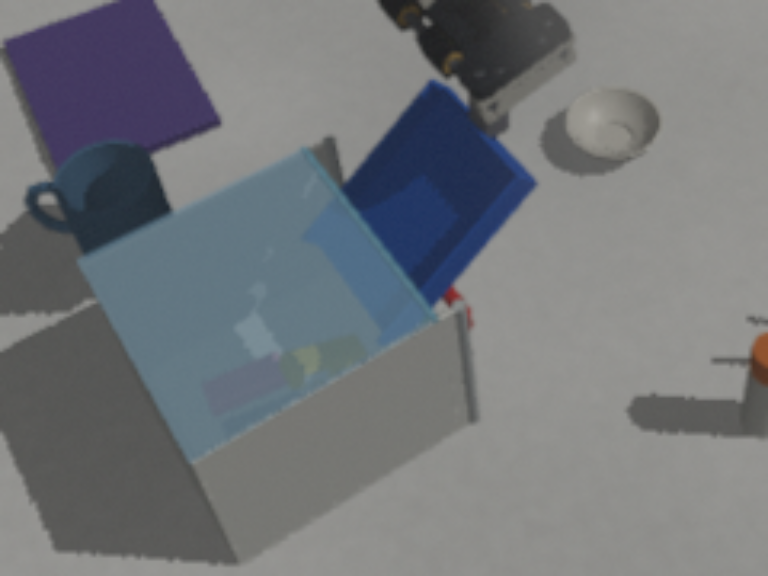

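The tray is empty; eraser and tape are visible inside the box near px (245,385) and (325,360), and the sharpener is hidden by the wall. Un-tip along the reverse path.

```bash
python3 - <<'E'
from chk import *
tgt(.054,.115,.3,10,1)
E
```

```text
--
0.5 -0.0 0.3 | 0.0 -0.02 0.0
1.02 -0.01 0.57 | 0.0 -0.04 0.0
1.04 -0.0 0.53 | 0.0 -0.041 0.0
1.07 -0.01 0.49 | 0.001 -0.04 0.0
1.08 0.0 0.45 | -0.0 -0.04 0.0
--
1.09 -0.0 0.41 | -0.0 -0.041 0.001
1.12 -0.01 0.35 | 0.0 -0.04 -0.0
1.12 -0.0 0.32 | 0.0 -0.04 -0.0
1.14 -0.01 0.27 | 0.0 -0.04 -0.0
0.58 -0.0 0.11 | 0.0 -0.02 -0.0
tot cm 10.530000000000001 rad 0.362 max/row 0.0117
```

Request:
{"method": "step_arm", "body": {
  "plan": [
    {"x":0.5,"y":0,"z":0.15,"rx":0,"ry":-0.02,"rz":0},
    {"x":1.0,"y":0,"z":0.4,"rx":0,"ry":-0.04,"rz":0},
    {"x":1.05,"y":0,"z":0.45,"rx":0,"ry":-0.04,"rz":0},
    {"x":1.05,"y":0,"z":0.45,"rx":0,"ry":-0.04,"rz":0},
    {"x":1.1,"y":0,"z":0.45,"rx":0,"ry":-0.04,"rz":0}
  ]
}}

```text
time_s: 13.92
tcp_pos: [0.5616, -0.075, 0.3955]
eef_rot: [-0.034, 0.601, 0.798, 0.026]
force: [2.1, -3.8, 0.6]
finger_gap: 0.0232
```

Request:
{"method": "step_arm", "body": {
  "plan": [
    {"x":1.1,"y":0,"z":0.4,"rx":0,"ry":-0.04,"rz":0},
    {"x":1.1,"y":0,"z":0.4,"rx":0,"ry":-0.04,"rz":0},
    {"x":1.1,"y":0,"z":0.4,"rx":0,"ry":-0.04,"rz":0},
    {"x":1.1,"y":0,"z":0.3,"rx":0,"ry":-0.04,"rz":0},
    {"x":0.6,"y":0,"z":0.15,"rx":0,"ry":-0.02,"rz":0}
  ]
}}

```text
time_s: 14.33
tcp_pos: [0.5471, -0.0243, 0.3793]
eef_rot: [0.036, 0.6, 0.799, -0.028]
force: [0.6, -1.7, 0.3]
finger_gap: 0.0239
```

```bash
python3 - <<'E'
from chk import *
chk('11')
tgt(.050,.1155,.0,10,1)
E
```

```text
[-0.19  0.49  0.26  1.77 -0.04  0.87  0.35] [ 0.62 -1.73  0.25] [-0.76 -0.32 -0.05]
n [ 0.088 -0.288  0.953] floor c [ 0.5786 -0.1403  0.1316] 1830 2467 rect [ 0.5894 -0.1138] [0.151 0.16 ] 15.8
tip 0.30639058168349215 0.005310480638091803
underside z at rail 0.12126073720130075 s~ 0.05273926279869924
FK tray o [ 0.5795 -0.1307  0.1295] tip 0.304 yaw -73.8
spout ahead of rail 0.04911944868280538 lat 0.0005497275048169047 z 0.10896408394218447
--
0.42 0.0 0.26 | -0.0 -0.017 0.0
0.85 0.0 0.5 | -0.0 -0.035 0.001
0.87 0.0 0.48 | -0.0 -0.034 0.001
0.89 0.0 0.44 | -0.0 -0.035 0.0
0.9 0.0 0.42 | -0.001 -0.034 0.001
--
0.91 -0.0 0.38 | 0.0 -0.034 0.001
0.92 -0.0 0.35 | 0.0 -0.035 0.0
0.94 -0.01 0.32 | 0.0 -0.034 0.001
0.95 -0.0 0.29 | -0.0 -0.035 0.001
0.48 -0.0 0.13 | -0.0 -0.017 -0.0
tot cm 8.91 rad 0.31 max/row 0.0099
```

Request:
{"method": "step_arm", "body": {
  "plan": [
    {"x":0.5,"y":0,"z":0.2,"rx":0,"ry":-0.017,"rz":0},
    {"x":0.9,"y":0,"z":0.35,"rx":0,"ry":-0.035,"rz":0},
    {"x":0.9,"y":0,"z":0.4,"rx":0,"ry":-0.035,"rz":0},
    {"x":0.9,"y":0,"z":0.4,"rx":0,"ry":-0.035,"rz":0},
    {"x":0.9,"y":0,"z":0.4,"rx":0,"ry":-0.035,"rz":0}
  ]
}}

```text
time_s: 14.8
tcp_pos: [0.537, 0.0103, 0.3562]
eef_rot: [0.099, 0.597, 0.793, -0.075]
force: [0.5, 0.5, 0.4]
finger_gap: 0.0232
```

Request:
{"method": "step_arm", "body": {
  "plan": [
    {"x":0.9,"y":0,"z":0.4,"rx":0,"ry":-0.035,"rz":0},
    {"x":0.95,"y":0,"z":0.35,"rx":0,"ry":-0.035,"rz":0},
    {"x":0.95,"y":0,"z":0.35,"rx":0,"ry":-0.035,"rz":0},
    {"x":0.95,"y":0,"z":0.3,"rx":0,"ry":-0.035,"rz":0},
    {"x":0.5,"y":0,"z":0.15,"rx":0,"ry":-0.017,"rz":0}
  ]
}}

```text
time_s: 15.22
tcp_pos: [0.5268, 0.0454, 0.3276]
eef_rot: [0.16, 0.589, 0.783, -0.122]
force: [0.1, -0.5, 0.2]
finger_gap: 0.0238
```

```bash
python3 - <<'E'
from chk import *
chk('12'); cap('scene','s12.png')
tgt(.004,.1155,-.02,10,1)
E
```

```text
[-0.55  0.57  0.49  1.91  0.24  0.67 -0.04] [ 0.09 -0.53  0.2 ] [-0.1  -0.08 -0.04]
n [-0.     0.009  1.   ] floor c [ 0.5761 -0.1249  0.1291] 2242 3309 rect [ 0.5743 -0.1227] [0.117 0.143] 16.2
tip -0.008892971498833878 0.0022366344712023705
underside z at rail 0.12545533383597984 s~ 0.048544666164020145
FK tray o [ 0.5788 -0.1301  0.1245] tip -0.005 yaw -73.9
spout ahead of rail 0.05091561859412017 lat 2.3975947527317744e-06 z 0.12894557032064918
--
0.27 0.0 -0.07 | -0.0 -0.001 0.0
0.54 0.0 -0.15 | -0.0 -0.002 0.001
0.54 0.0 -0.14 | -0.0 -0.001 -0.0
0.54 0.0 -0.15 | -0.001 -0.002 0.0
0.54 0.01 -0.14 | 0.0 -0.002 0.001
--
0.54 -0.0 -0.15 | -0.0 -0.002 0.0
0.54 -0.0 -0.15 | -0.0 -0.002 0.001
0.54 -0.0 -0.15 | -0.0 -0.001 -0.0
0.54 -0.0 -0.15 | -0.001 -0.002 0.0
0.27 -0.0 -0.08 | 0.0 -0.001 0.001
tot cm 5.04 rad 0.017 max/row 0.0056
```

View pics/t12.png

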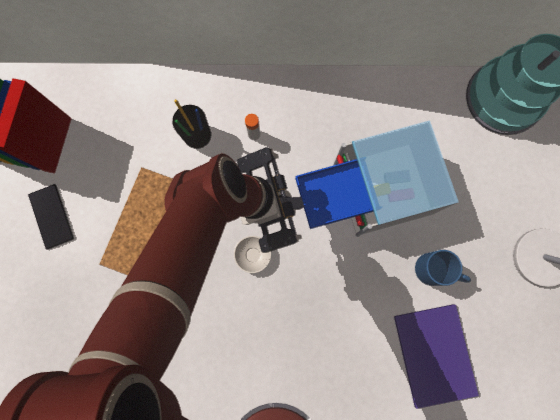

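All three pieces are lying in the box (px ~ (397,177), (401,195), (382,188)) and the tray is empty. Pull back out from the roof, then rise with the rail.

Request:
{"method": "step_arm", "body": {
  "plan": [
    {"x":0.4,"y":0,"z":-0.1,"rx":0,"ry":-0.002,"rz":0},
    {"x":0.9,"y":0,"z":-0.25,"rx":0,"ry":-0.003,"rz":0},
    {"x":1.2,"y":0,"z":-0.3,"rx":0,"ry":-0.003,"rz":0},
    {"x":1.2,"y":0,"z":-0.4,"rx":0,"ry":-0.003,"rz":0},
    {"x":0.6,"y":0,"z":-0.3,"rx":0,"ry":-0.003,"rz":0}
  ]
}}

```text
time_s: 15.73
tcp_pos: [0.5146, 0.0882, 0.3238]
eef_rot: [0.166, 0.588, 0.782, -0.125]
force: [0.8, -1.4, 0.4]
finger_gap: 0.0241
```

```bash
python3 - <<'E'
from chk import *
chk('13')
tgt(.006,.20,-.03,10,1)
E
```

```text
[-0.65  0.58  0.5   1.92  0.24  0.69 -0.12] [ 0.83 -1.41  0.43] [-0.28 -0.11 -0.04]
n [-0.008  0.025  1.   ] floor c [ 0.5667 -0.0923  0.1278] 2553 3694 rect [ 0.5815 -0.0867] [0.151 0.162] 15.9
tip -0.02631621075541322 -0.0004448954420619804
underside z at rail 0.12564503491700865 s~ 0.048354965082991336
FK tray o [ 0.5676 -0.0897  0.1231] tip -0.018 yaw -73.9
spout ahead of rail 0.008941381569039326 lat 0.0003306391551951743 z 0.12858364010516038
--
-0.15 -0.0 -0.41 | 0.0 -0.001 0.0
-0.32 -0.0 -0.82 | 0.0 -0.001 0.001
-0.31 -0.01 -0.81 | 0.0 -0.001 -0.0
-0.31 0.0 -0.82 | 0.0 -0.002 0.0
-0.31 -0.0 -0.81 | 0.0 -0.001 0.001
--
-0.32 -0.0 -0.82 | 0.0 -0.002 -0.0
-0.31 -0.01 -0.81 | 0.001 -0.001 0.0
-0.32 0.0 -0.82 | -0.0 -0.001 0.001
-0.32 -0.0 -0.81 | -0.0 -0.002 -0.0
-0.16 -0.0 -0.41 | -0.0 -0.0 0.0
tot cm 7.870000000000001 rad 0.013 max/row 0.0087
```

Request:
{"method": "step_arm", "body": {
  "plan": [
    {"x":-0.2,"y":0,"z":-0.5,"rx":0,"ry":-0.001,"rz":0},
    {"x":-0.35,"y":0,"z":-0.9,"rx":0,"ry":-0.001,"rz":0},
    {"x":-0.35,"y":0,"z":-0.9,"rx":0,"ry":-0.001,"rz":0},
    {"x":-0.35,"y":0,"z":-0.9,"rx":0,"ry":-0.001,"rz":0},
    {"x":-0.35,"y":0,"z":-0.9,"rx":0,"ry":-0.001,"rz":0}
  ]
}}

```text
time_s: 16.2
tcp_pos: [0.5144, 0.0884, 0.3694]
eef_rot: [0.168, 0.588, 0.781, -0.126]
force: [0.3, -0.5, -0.4]
finger_gap: 0.024
```

Request:
{"method": "step_arm", "body": {
  "plan": [
    {"x":-0.35,"y":0,"z":-0.9,"rx":0,"ry":-0.001,"rz":0},
    {"x":-0.35,"y":0,"z":-0.9,"rx":0,"ry":-0.001,"rz":0},
    {"x":-0.3,"y":0,"z":-0.9,"rx":0,"ry":-0.001,"rz":0},
    {"x":-0.3,"y":0,"z":-0.8,"rx":0,"ry":-0.001,"rz":0},
    {"x":-0.2,"y":0,"z":-0.4,"rx":0,"ry":0,"rz":0}
  ]
}}

```text
time_s: 16.62
tcp_pos: [0.5138, 0.0916, 0.4109]
eef_rot: [0.17, 0.588, 0.781, -0.127]
force: [0.0, -0.5, -1.2]
finger_gap: 0.0239
```

```bash
cat >> h.py <<'E'
MAT=np.array([.516,.305,.004]); MY=np.deg2rad(-18)
def tm(dz,n=5,ramp=0,tip=-.0,**k):
    p,Q=tcp_for(MAT+[0,0,dz],MY,tip,hand=HAND); steps(p,Q,n,ramp,**k)
E
python3 - <<'E'
from chk import *
chk('14'); cap('scene','s14.png')
tm(.19,25,2)
a=cv2.imread('pics/t14.png');cv2.imwrite('pics/t14z.png',cv2.resize(a[100:260,280:480],None,fx=4,fy=3.7))
E
```

```text
[-0.68  0.46  0.53  1.82  0.26  0.9  -0.08] [ 0.   -0.47 -1.23] [ 0.66  0.23 -0.01]
n [-0.006  0.035  0.999] floor c [ 0.5672 -0.0913  0.2165] 3329 4499 rect [ 0.5853 -0.0959] [0.151 0.185] 16.1
tip -0.035049671143982816 0.0034453544918728934
underside z at rail 0.21489852921539912 s~ -0.04089852921539913
FK tray o [ 0.5678 -0.088   0.212 ] tip -0.028 yaw -73.9
spout ahead of rail 0.007320610806930111 lat 0.0009293300789246069 z 0.21825463578937268
--
0.41 -0.13 -0.17 | -0.006 0.0 -0.013
0.82 -0.25 -0.33 | -0.011 0.001 -0.026
1.25 -0.34 -0.51 | -0.017 0.001 -0.039
1.25 -0.28 -0.51 | -0.017 0.001 -0.039
1.27 -0.22 -0.52 | -0.017 0.002 -0.039
--
1.27 -0.16 -0.51 | -0.017 0.001 -0.038
1.28 -0.11 -0.52 | -0.017 0.001 -0.039
1.29 -0.05 -0.51 | -0.017 0.001 -0.039
1.28 0.01 -0.52 | -0.017 0.001 -0.039
1.29 0.07 -0.51 | -0.017 0.001 -0.039
--
1.28 0.13 -0.51 | -0.017 0.002 -0.039
1.27 0.19 -0.51 | -0.017 0.001 -0.039
1.27 0.25 -0.49 | -0.017 0.001 -0.039
1.26 0.3 -0.5 | -0.017 0.001 -0.039
1.24 0.36 -0.49 | -0.017 0.001 -0.038
--
1.23 0.42 -0.47 | -0.017 0.001 -0.039
1.22 0.47 -0.48 | -0.017 0.001 -0.039
1.19 0.52 -0.46 | -0.017 0.002 -0.039
1.18 0.58 -0.44 | -0.017 0.001 -0.039
1.15 0.64 -0.44 | -0.017 0.001 -0.039
--
1.12 0.68 -0.43 | -0.017 0.001 -0.039
1.1 0.74 -0.41 | -0.017 0.001 -0.039
1.07 0.78 -0.4 | -0.017 0.001 -0.038
0.69 0.56 -0.25 | -0.012 0.001 -0.026
0.34 0.28 -0.13 | -0.005 0.001 -0.013
tot cm 31.85 rad 0.977 max/row 0.0138
```

View pics/t14z.png

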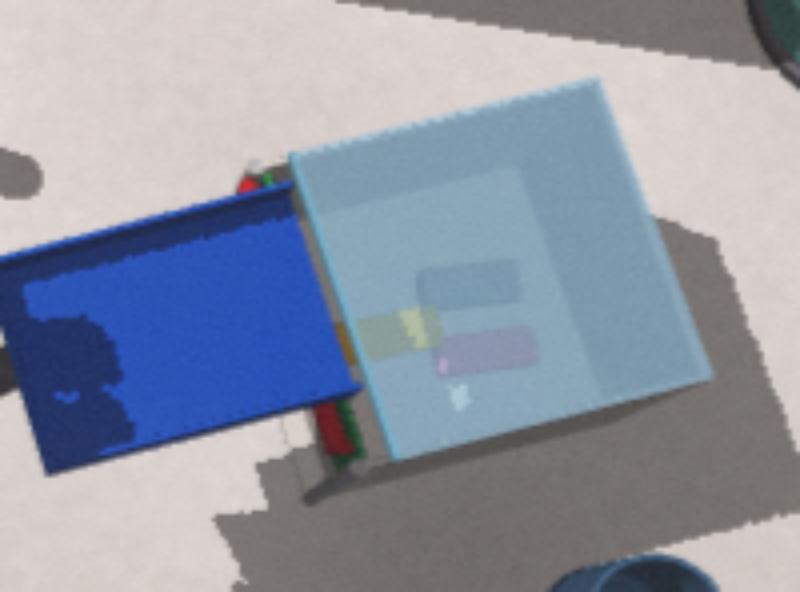

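Request:
{"method": "step_arm", "body": {
  "plan": [
    {"x":0.4,"y":-0.1,"z":-0.2,"rx":-0.006,"ry":0,"rz":-0.013},
    {"x":0.8,"y":-0.25,"z":-0.3,"rx":-0.011,"ry":0.001,"rz":-0.026},
    {"x":1.25,"y":-0.35,"z":-0.5,"rx":-0.017,"ry":0.001,"rz":-0.039},
    {"x":1.25,"y":-0.3,"z":-0.5,"rx":-0.017,"ry":0.001,"rz":-0.039},
    {"x":1.25,"y":-0.2,"z":-0.5,"rx":-0.017,"ry":0.001,"rz":-0.039}
  ]
}}

```text
time_s: 17.13
tcp_pos: [0.483, 0.1395, 0.4068]
eef_rot: [0.177, 0.517, 0.83, -0.113]
force: [0.4, 0.2, -2.2]
finger_gap: 0.0236
```

Request:
{"method": "step_arm", "body": {
  "plan": [
    {"x":1.3,"y":-0.15,"z":-0.5,"rx":-0.017,"ry":0.001,"rz":-0.039},
    {"x":1.3,"y":-0.1,"z":-0.5,"rx":-0.017,"ry":0.001,"rz":-0.039},
    {"x":1.3,"y":-0.05,"z":-0.5,"rx":-0.017,"ry":0.001,"rz":-0.039},
    {"x":1.3,"y":0,"z":-0.5,"rx":-0.017,"ry":0.001,"rz":-0.039},
    {"x":1.3,"y":0.05,"z":-0.5,"rx":-0.017,"ry":0.001,"rz":-0.039}
  ]
}}

```text
time_s: 17.55
tcp_pos: [0.4457, 0.1975, 0.4035]
eef_rot: [0.186, 0.426, 0.88, -0.093]
force: [0.3, -0.2, -2.5]
finger_gap: 0.0238
```

Request:
{"method": "step_arm", "body": {
  "plan": [
    {"x":1.3,"y":0.1,"z":-0.5,"rx":-0.017,"ry":0.001,"rz":-0.039},
    {"x":1.3,"y":0.2,"z":-0.5,"rx":-0.017,"ry":0.001,"rz":-0.039},
    {"x":1.25,"y":0.25,"z":-0.5,"rx":-0.017,"ry":0.001,"rz":-0.039},
    {"x":1.25,"y":0.3,"z":-0.5,"rx":-0.017,"ry":0.001,"rz":-0.039},
    {"x":1.25,"y":0.35,"z":-0.5,"rx":-0.017,"ry":0.001,"rz":-0.039}
  ]
}}

```text
time_s: 17.97
tcp_pos: [0.4082, 0.2555, 0.4007]
eef_rot: [0.192, 0.331, 0.921, -0.072]
force: [0.5, 0.5, -0.9]
finger_gap: 0.0234
```

Request:
{"method": "step_arm", "body": {
  "plan": [
    {"x":1.2,"y":0.4,"z":-0.5,"rx":-0.017,"ry":0.001,"rz":-0.039},
    {"x":1.2,"y":0.45,"z":-0.5,"rx":-0.017,"ry":0.001,"rz":-0.039},
    {"x":1.2,"y":0.5,"z":-0.45,"rx":-0.017,"ry":0.001,"rz":-0.039},
    {"x":1.2,"y":0.6,"z":-0.45,"rx":-0.017,"ry":0.001,"rz":-0.039},
    {"x":1.1,"y":0.6,"z":-0.4,"rx":-0.017,"ry":0.001,"rz":-0.039}
  ]
}}

```text
time_s: 18.38
tcp_pos: [0.3707, 0.313, 0.3981]
eef_rot: [0.195, 0.231, 0.952, -0.05]
force: [0.2, -0.3, -2.4]
finger_gap: 0.0238
```

```bash
python3 - <<'E'
from chk import *
print(readout.state()['joints'].round(2))
tm(.15,10,1)
E
```

```text
[-1.07  0.37  0.29  1.96  0.42  0.76 -0.  ]
--
0.32 0.16 0.1 | -0.004 0.0 -0.008
0.65 0.32 0.21 | -0.007 0.001 -0.017
0.64 0.33 0.2 | -0.008 0.0 -0.016
0.64 0.34 0.21 | -0.008 0.001 -0.017
0.63 0.35 0.21 | -0.007 0.001 -0.016
--
0.62 0.36 0.22 | -0.008 0.0 -0.017
0.62 0.36 0.22 | -0.008 0.001 -0.016
0.61 0.38 0.22 | -0.007 0.0 -0.016
0.61 0.38 0.23 | -0.008 0.001 -0.017
0.3 0.19 0.11 | -0.004 0.0 -0.008
tot cm 6.76 rad 0.163 max/row 0.0075
```

Request:
{"method": "step_arm", "body": {
  "plan": [
    {"x":0.9,"y":0.5,"z":0,"rx":-0.012,"ry":0.001,"rz":-0.028},
    {"x":0.9,"y":0.5,"z":0.2,"rx":-0.012,"ry":0.001,"rz":-0.026},
    {"x":0.8,"y":0.5,"z":0.3,"rx":-0.01,"ry":0.001,"rz":-0.022},
    {"x":0.8,"y":0.5,"z":0.4,"rx":-0.01,"ry":0.001,"rz":-0.022},
    {"x":0.7,"y":0.4,"z":0.5,"rx":-0.01,"ry":0.001,"rz":-0.02}
  ]
}}

```text
time_s: 18.8
tcp_pos: [0.352, 0.3476, 0.3682]
eef_rot: [0.196, 0.17, 0.965, -0.036]
force: [-0.2, 0.5, -1.3]
finger_gap: 0.0239
```

```bash
python3 - <<'E'
from chk import *
print(readout.state()['joints'].round(2))
tm(.05,15,1)
E
```

```text
[-1.11  0.42  0.26  1.98  0.45  0.67 -0.  ]
--
0.2 0.03 0.34 | -0.001 0.0 -0.001
0.39 0.06 0.69 | -0.001 0.0 -0.002
0.39 0.06 0.69 | -0.001 0.0 -0.003
0.39 0.05 0.69 | -0.001 0.0 -0.002
0.4 0.06 0.68 | -0.001 0.0 -0.002
--
0.39 0.06 0.69 | -0.001 0.0 -0.003
0.39 0.06 0.69 | -0.001 0.0 -0.002
0.39 0.06 0.69 | -0.002 0.0 -0.002
0.39 0.06 0.69 | -0.001 0.0 -0.003
0.4 0.06 0.68 | -0.001 0.0 -0.002
--
0.39 0.06 0.69 | -0.001 0.0 -0.002
0.39 0.06 0.69 | -0.001 0.0 -0.003
0.39 0.06 0.69 | -0.001 0.0 -0.002
0.39 0.06 0.69 | -0.001 0.0 -0.002
0.2 0.03 0.34 | -0.001 0.0 -0.001
tot cm 11.12 rad 0.036 max/row 0.0079
```

Request:
{"method": "step_arm", "body": {
  "plan": [
    {"x":0.5,"y":0.1,"z":0.9,"rx":-0.002,"ry":0,"rz":-0.004},
    {"x":0.6,"y":0.1,"z":1.1,"rx":-0.002,"ry":0,"rz":-0.004},
    {"x":0.6,"y":0.1,"z":1.1,"rx":-0.002,"ry":0,"rz":-0.004},
    {"x":0.6,"y":0.1,"z":1.1,"rx":-0.002,"ry":0,"rz":-0.004},
    {"x":0.6,"y":0.1,"z":1.1,"rx":-0.002,"ry":0,"rz":-0.004}
  ]
}}

```text
time_s: 19.22
tcp_pos: [0.3483, 0.3536, 0.3077]
eef_rot: [0.196, 0.161, 0.967, -0.033]
force: [0.5, -0.9, -2.1]
finger_gap: 0.0236
```

Request:
{"method": "step_arm", "body": {
  "plan": [
    {"x":0.6,"y":0.1,"z":1.1,"rx":-0.002,"ry":0,"rz":-0.003},
    {"x":0.6,"y":0.1,"z":1.1,"rx":-0.002,"ry":0,"rz":-0.003},
    {"x":0.5,"y":0.1,"z":0.9,"rx":-0.002,"ry":0,"rz":-0.003},
    {"x":0.4,"y":0.05,"z":0.7,"rx":0,"ry":0,"rz":0},
    {"x":0.2,"y":0,"z":0.4,"rx":0,"ry":0,"rz":0}
  ]
}}

```text
time_s: 19.63
tcp_pos: [0.3445, 0.3586, 0.2599]
eef_rot: [0.196, 0.155, 0.968, -0.032]
force: [0.0, -0.8, -1.3]
finger_gap: 0.0235
```

```bash
python3 - <<'E'
from chk import *
print(readout.state()['joints'].round(2))
c=cap('top','t15.png'); n,ce=tray(c); T=yawR(MY); print('tip',np.arcsin(n@T.apply([1,0,0])),n@T.apply([0,1,0]))
tm(.0,10,2)
E
```

```text
[-1.17  0.61  0.32  2.08  0.53  0.38 -0.15]
n [-0.006  0.003  1.   ] floor c [0.5184 0.3037 0.0598] 2088 3383 rect [0.517  0.3011] [0.12  0.159] 72.0
tip -0.0065401190254498085 0.0012075416218903874
--
0.09 0.0 0.19 | -0.0 -0.0 -0.0
0.19 0.01 0.39 | -0.0 -0.0 -0.0
0.27 0.0 0.59 | -0.001 -0.0 -0.001
0.28 0.0 0.58 | 0.0 -0.0 -0.0
0.27 0.01 0.58 | -0.0 -0.0 -0.001
--
0.28 0.0 0.58 | -0.001 -0.0 -0.0
0.28 0.01 0.59 | 0.0 -0.0 -0.001
0.27 0.0 0.58 | -0.0 -0.0 -0.0
0.19 0.01 0.39 | -0.001 -0.0 -0.0
0.09 -0.0 0.19 | 0.0 -0.0 -0.001
tot cm 5.16 rad 0.004 max/row 0.0064
```

Request:
{"method": "step_arm", "body": {
  "plan": [
    {"x":0.2,"y":0,"z":0.5,"rx":0,"ry":0,"rz":0},
    {"x":0.4,"y":0,"z":0.8,"rx":0,"ry":0,"rz":0},
    {"x":0.4,"y":0,"z":0.8,"rx":0,"ry":0,"rz":0},
    {"x":0.4,"y":0,"z":0.8,"rx":0,"ry":0,"rz":0},
    {"x":0.3,"y":0,"z":0.7,"rx":0,"ry":0,"rz":0}
  ]
}}

```text
time_s: 20.1
tcp_pos: [0.343, 0.3591, 0.2205]
eef_rot: [0.196, 0.156, 0.968, -0.031]
force: [-0.9, 0.3, -0.5]
finger_gap: 0.0238
```

Request:
{"method": "step_arm", "body": {
  "plan": [
    {"x":0.2,"y":0,"z":0.4,"rx":0,"ry":0,"rz":0},
    {"x":0.1,"y":0,"z":0.3,"rx":0,"ry":0,"rz":0},
    {"x":0.1,"y":0,"z":0.1,"rx":0,"ry":0,"rz":0},
    {"x":0,"y":0,"z":0,"rx":0,"ry":0,"rz":0},
    {"x":0,"y":0,"z":0,"rx":0,"ry":0,"rz":0}
  ]
}}

```text
time_s: 20.52
tcp_pos: [0.3428, 0.3593, 0.2128]
eef_rot: [0.197, 0.156, 0.968, -0.031]
force: [0.2, 0.9, -0.7]
finger_gap: 0.0236
```

```bash
python3 - <<'E'
from chk import *
s=readout.state();print(s['force'],s['torque'])
c=cap('top','t16.png'); n,ce=tray(c)
tm(.0,5,0)
E
```

```text
[ 0.17739276  0.88973048 -0.71087391] [0.19160483 0.60146375 0.01627281]
n [-0.006  0.006  1.   ] floor c [0.5176 0.3038 0.0128] 1850 3067 rect [0.5158 0.3022] [0.12 0.16] 72.2
--
0.05 0.0 0.08 | -0.0 0.0 -0.001
0.05 0.0 0.09 | -0.0 0.0 -0.001
0.04 0.0 0.08 | -0.0 0.0 -0.001
0.05 0.0 0.09 | -0.0 0.001 -0.002
0.05 0.01 0.08 | -0.0 -0.0 -0.001
tot cm 0.48 rad 0.006 max/row 0.001
```

Request:
{"method": "step_arm", "body": {
  "plan": [
    {"x":0.05,"y":0,"z":0.1,"rx":0,"ry":0,"rz":0},
    {"x":0.05,"y":0,"z":0.1,"rx":0,"ry":0,"rz":0},
    {"x":0.05,"y":0,"z":0.1,"rx":0,"ry":0,"rz":0},
    {"x":0.05,"y":0,"z":0.1,"rx":0,"ry":0,"rz":0},
    {"x":0,"y":0,"z":0,"rx":0,"ry":0,"rz":0}
  ]
}}

```text
time_s: 20.98
tcp_pos: [0.3424, 0.3593, 0.2079]
eef_rot: [0.196, 0.156, 0.968, -0.031]
force: [-0.6, 1.1, -1.2]
finger_gap: 0.0235
```

Request:
{"method": "step_arm", "body": {
  "plan": [
    {"x":0.05,"y":0,"z":0.05,"rx":0,"ry":0,"rz":0},
    {"x":0,"y":0,"z":0,"rx":0,"ry":0,"rz":0},
    {"x":0,"y":0,"z":0,"rx":0,"ry":0,"rz":0},
    {"x":0,"y":0,"z":0,"rx":0,"ry":0,"rz":0},
    {"x":0,"y":0,"z":0,"rx":0,"ry":0,"rz":0}
  ]
}}

```text
time_s: 21.4
tcp_pos: [0.3423, 0.3594, 0.2076]
eef_rot: [0.197, 0.156, 0.967, -0.031]
force: [-1.2, 0.5, 1.9]
finger_gap: 0.0235
```

```bash
python3 - <<'E'
from chk import *
s=readout.state();print(s['force'],s['torque'])
c=cap('top','t17.png'); n,ce=tray(c)
tm(.0,5,0)
E
```

```text
[-1.23790248  0.52389787  1.86640713] [-0.05461839  0.48756474 -0.09396265]
n [-0.002  0.014  1.   ] floor c [0.5165 0.3056 0.0082] 1777 3028 rect [0.515  0.3018] [0.119 0.159] 71.7
--
-0.0 0.0 -0.01 | -0.0 0.0 -0.001
-0.01 0.01 -0.01 | -0.0 0.0 -0.001
-0.0 0.0 -0.0 | -0.0 0.0 -0.001
-0.01 0.0 -0.01 | -0.001 0.001 -0.001
0.0 0.01 -0.01 | 0.0 -0.0 -0.002
tot cm 0.05 rad 0.006 max/row 0.0001
```

On the mat: the force flipped to +1.9 N and the floor is at 8 mm. Open, wait for both fingers to clear, then retreat along the tool axis.

Request:
{"method": "step_arm", "body": {
  "plan": [
    {"x":0,"y":0,"z":0,"rx":0,"ry":0,"rz":0},
    {"x":0,"y":0,"z":0,"rx":0,"ry":0,"rz":0},
    {"x":0,"y":0,"z":0,"rx":0,"ry":0,"rz":0},
    {"x":0,"y":0,"z":0,"rx":0,"ry":0,"rz":0},
    {"x":0,"y":0,"z":0,"rx":0,"ry":0,"rz":0}
  ],
  "gripper": 8
}}

```text
time_s: 21.87
tcp_pos: [0.3423, 0.3594, 0.2074]
eef_rot: [0.197, 0.156, 0.968, -0.031]
force: [0.4, 0.6, 0.2]
finger_gap: 0.0525
```

Request:
{"method": "step_arm", "body": {
  "plan": [
    {"x":0,"y":0,"z":0,"rx":0,"ry":0,"rz":0},
    {"x":0,"y":0,"z":0,"rx":0,"ry":0,"rz":0},
    {"x":0,"y":0,"z":-0.3,"rx":0,"ry":0,"rz":0},
    {"x":0,"y":0,"z":-0.8,"rx":0,"ry":0,"rz":0},
    {"x":0,"y":0,"z":-1.2,"rx":0,"ry":0,"rz":0}
  ]
}}

```text
time_s: 22.28
tcp_pos: [0.3335, 0.362, 0.2287]
eef_rot: [0.196, 0.156, 0.968, -0.032]
force: [-0.1, 0.8, 0.2]
finger_gap: 0.0793
```

Request:
{"method": "step_arm", "body": {
  "plan": [
    {"x":0,"y":0,"z":-1.5,"rx":0,"ry":0,"rz":0},
    {"x":0,"y":0,"z":-2,"rx":0,"ry":0,"rz":0},
    {"x":0,"y":0,"z":-2,"rx":0,"ry":0,"rz":0},
    {"x":0,"y":0,"z":-2,"rx":0,"ry":0,"rz":0},
    {"x":0,"y":0,"z":-1,"rx":0,"ry":0,"rz":0}
  ]
}}

```text
time_s: 22.7
tcp_pos: [0.3015, 0.3729, 0.3094]
eef_rot: [0.197, 0.156, 0.968, -0.029]
force: [0.1, -0.5, -0.4]
finger_gap: 0.0801
```

```bash
python3 - <<'E'
from m import *
from tp import tray
c=cap('top','t18.png'); n,ce=tray(c); cap('scene','s18.png')
for f in ['t18.png','s18.png']:
    c,P,hsv=meas(f); H,S,V=[hsv[...,i].astype(int) for i in range(3)]; Z=P[...,2]
    print(f)
    comp(((H<6)|(H>174))&(S>170)&(Z>.1),P,'red',2)
    comp((Z>.012)&(P[...,0]>.38)&(P[...,0]<.9)&(abs(P[...,1])<.42),P,'tall',8)
E
```

```text
n [-0.003  0.003  1.   ] floor c [0.5169 0.3042 0.0073] 1863 2975 rect [0.5152 0.3022] [0.119 0.159] 72.0
t18.png
red 2868 [ 22. 120.] med [0.722 0.551 0.181] z [0.104 0.212] rect [0.7269 0.5665] [0.048 0.15 ] 78.7
red 361 [353. 185.] med [ 0.586 -0.158  0.173] z [0.168 0.176] rect [ 0.5868 -0.1584] [0.161 0.011] 16.2
tall 8693 [398. 176.] med [ 0.611 -0.26   0.155] z [0.026 0.173] rect [ 0.616  -0.2559] [0.195 0.216] 16.4
tall 1078 [191. 124.] med [0.752 0.213 0.075] z [0.016 0.161] rect [0.7527 0.2068] [0.079 0.079] 44.6
tall 970 [440. 268.] med [ 0.418 -0.382  0.062] z [0.013 0.092] rect [ 0.4189 -0.3709] [0.08 0.08] 19.5
tall 925 [142. 247.] med [0.446 0.333 0.028] z [0.013 0.082] rect [0.4842 0.312 ] [0.12  0.224] 71.6
tall 659 [252. 254.] med [0.452 0.061 0.021] z [0.012 0.03 ] rect [0.45   0.0603] [0.086 0.086] 0.8
tall 298 [252. 126.] med [0.747 0.061 0.095] z [0.016 0.103] rect [0.7549 0.0626] [0.032 0.031] 1.5
tall 77 [ 86. 279.] med [0.386 0.393 0.158] z [0.14  0.177] rect [0.3867 0.3955] [0.011 0.02 ] 1.4
tall 73 [ 60. 279.] med [0.384 0.407 0.242] z [0.234 0.252] rect [0
[... 251 characters left out ...]
 [185. 271.] med [ 0.656 -0.269  0.152] z [0.022 0.17 ] rect [ 0.5398 -0.279 ] [0.36  0.214] 16.1
tall 1423 [394. 268.] med [0.759 0.205 0.073] z [0.015 0.156] rect [0.7559 0.2058] [0.079 0.079] 1.9
tall 601 [373. 188.] med [0.442 0.33  0.026] z [0.012 0.08 ] rect [0.4897 0.3089] [0.119 0.219] 71.8
tall 400 [340. 288.] med [0.767 0.056 0.08 ] z [0.014 0.101] rect [0.7592 0.0614] [0.032 0.031] 84.3
tall 330 [291. 206.] med [0.433 0.067 0.021] z [0.013 0.028] rect [0.4517 0.0585] [0.087 0.088] 10.9
tall 71 [391. 133.] med [0.386 0.394 0.16 ] z [0.141 0.181] rect [0.3876 0.3958] [0.014 0.021] 1.8
tall 61 [400. 108.] med [0.384 0.407 0.241] z [0.233 0.25 ] rect [0.3864 0.4036] [0.029 0.012] 87.5
```

View pics/t18.png

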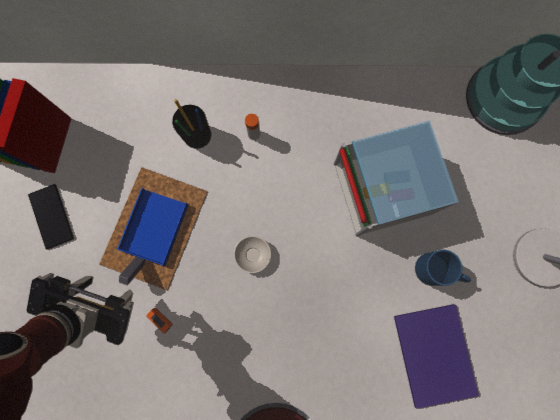

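The tray stands on the mat, the rail is back at its starting height, and the bystanders haven't moved. I'll check where the pieces are inside the box before handing in.

```bash
python3 - <<'E'
from m import *
c=dict(np.load('/tmp/t18.png.npz')); M=rot(c['attitude']).as_matrix()
B=np.array([.618,-.2615,0])
for n,(u,v) in dict(tape0=(364,190),tape1=(390,188),tapec=(377,189),sharp=(397,177),eraser=(401,195)).items():
    d=M@[(u-c['cx'])/c['fx'],(v-c['cy'])/c['fy'],1]; o=c['origin']
    for z in (.018,.04): 
        p=o+d*(z-o[2])/d[2]; print(n,z,yawR(BX).inv().apply(p-B).round(3))
a=cv2.imread('pics/t18.png');cv2.imwrite('pics/t18z.png',cv2.resize(a[130:230,330:460],None,fx=6,fy=6))
E
```

```text
tape0 0.018 [-0.051  0.005  0.018]
tape0 0.04 [-0.057  0.002  0.04 ]
tape1 0.018 [ 0.012 -0.007  0.018]
tape1 0.04 [ 0.005 -0.01   0.04 ]
tapec 0.018 [-0.02  -0.001  0.018]
tapec 0.04 [-0.026 -0.004  0.04 ]
sharp 0.018 [0.037 0.015 0.018]
sharp 0.04 [0.03  0.011 0.04 ]
eraser 0.018 [ 0.032 -0.031  0.018]
eraser 0.04 [ 0.025 -0.034  0.04 ]
```

View pics/t18z.png

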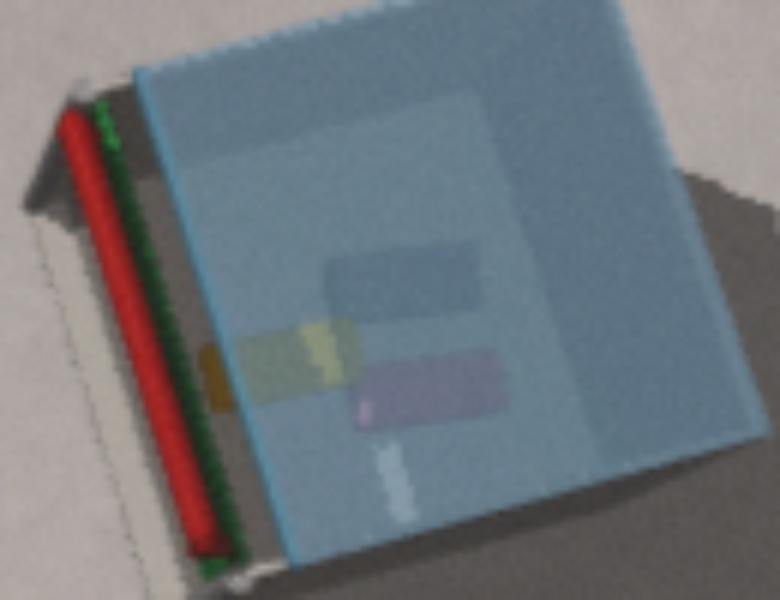

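The tape, sharpener and eraser all lie inside the box at floor level, and the shutter is closed. Handing in.

```bash
python3 -c "
from bench import job
print(job.hand_in())"
```

```text
the job is handed in; nothing more can be done
None
```

The job is done and handed in at about 23 s of the 61 s allowed; the hand-in gives no verdict, so what follows is from my own camera checks.

I carried the loaded tray to the tidy, pushed the rail down to about 55 mm with its underside, and slid the spout under the roof. Tipping it to about 0.6 rad about the rail sent all three pieces through the opening. I then backed out, raised the tray with the rail, and put it back on the mat.

**Last checks:**
- **Pieces:** all three look to be lying on the floor of the box. The tape's centre is near x −0.02 m in the bin's frame, and the sharpener and eraser are near +0.03 m. These are rough, from rays cast through the clear roof.
- **Shutter:** closed, with the rail back where it was measured at the start.
- **Tray:** empty and level, its centre about 3 mm from the middle of the mat. The gripper is open and clear of it.
- **Bystanders:** the cup, dish and glue stick are within about 1 mm of their start. The mug looks unmoved. Its fitted centre shifted about 12 mm, which I put down to the fit leaving out the handle the second time.

**What disagreed:**
- **Tip measurement:** during the deepest tip the arm hid the tray from the top camera, so that angle comes from the arm's position and the scene picture.
- **Rail force:** the measured tool force reached about 12 N while the tray was tipping about the rail.

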